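Check a racked tray frame by its two diagonals with a slide rule

ROBOT

A 7-joint arm with a two-finger parallel gripper is mounted at the origin on the work surface. World frame = base frame: x ahead of the robot, y to its left, z up, the work surface at z = 0. Lengths are in m, angles in rad, forces in N, time in s.
With the tool pointing down it reaches from about 0.425 to 0.875 m from the base axis. Payload 4.7 kg.
Tool frame: the origin (TCP) lies at the very end of the fingers, on their centre line; the grasp point (between the pads) lies 19 mm behind it; z points along the fingers, y is the direction in which the jaws open and shut (so a half turn about z gives the same grasp; the last joint's range is limited). The gripper opens to 85 mm and grips with 20 to 120 N. Pads are 22 mm wide; open, the fingers measure 114 mm over their backs; the gripper's body (76 mm by 85 mm) begins 54 mm behind the grasp point. The pads swing forward as they close: fully open they stand 13 mm farther back than shut.
Start: joints at [-1.119, 0.321, -0.07, 1.45, 0.023, 1.371, -0.057], TCP at [0.276, 0.589, 0.209] pointing down, gripper open.
Joint ranges: [-2.86, 2.86], [-0.3, 2.09], [-1.38, 1.24], [0.06, 2.45], [-1.56, 4.7], [0.09, 2.05], [-2.69, 2.69]. Speed limits (rad/s): [2.57, 2.57, 3.14, 3.14, 3.14, 3.14, 3.14].

INTERFACE

Orientations are given as a unit quaternion [x, y, z, w].
In Python, from plant import robot, optics, job gives the robot as it stands.
- The arm moves only by the tool play_rows, never from a script. Its argument "plan" is text: rows parted by semicolons, each of 7 numbers parted by spaces: the opening, from 0 (shut) to 1 (fully open), then the shift along the world's x, y, z in mm, then the turn, a rotation vector about the world's x, y, z in degrees. In form: grip tx ty tz ax ay az; .... A call has 1 to 20 rows; each row is the pose to reach, as a shift and turn from the pose commanded when the call began; what a row does not reach only later rows make up. A row lasts 1/10 s, in which the tool goes at most 50 mm and 8.59 degrees, less where a joint would pass 70% of its speed; a pose out of reach is approached as far as the arm can. A call with a gripper value outside its range is refused whole. The fingers move at their own pace and stop on an object; "force" is the grip in N (left out, the last holds). Time passes only in rows, so rows that repeat a pose let the fingers close. It gives the time, the measured TCP pose, the force and the opening at its end, in the units of the state.
- robot.state(): the state, without advancing time (a new reading comes with each control period).
- optics.camera(name): name is "scene" or "top"; returns a dict with "frame" (420x560x3 uint8, blue, green, red), "fx", "fy", "cx", "cy" (pixels), "distortion" ([k1, k2, p1, p2, k3] as OpenCV has them; the pictures are not rectified), "position" and "attitude" of the camera in the world. Camera axes: x right, y up, looking along -z (the intrinsics and any distortion apply to the point x, -y, -z); pixel columns grow to the right and rows downward; lengths in m; the calibration is good to about 2 mm. A picture is of the moment at which its call begins. There is no depth.
- job.sign_off(): hands the job in, once; it reports no verdict.
The state is a dict: "clock": time; "joint_positions": joint angles; "qvel": joint speeds; "tau": joint torques, N m; "tool_pos": TCP position; "tool_rot": TCP orientation; "contact_force": force on the tool from outside, world axes, zero at the start; "torque": the same for the moment, N m; "finger_gap": finger opening in m.
Only numpy, scipy, OpenCV 4.12 (cv2) and the standard library are available. Lean on these libraries where they do the work, as an engineer would, in place of code of your own. Each camera call takes 0.05 s, during which the arm holds its last target.

TASK

Check the square tray frame on the counter for squareness: lay the slide rule flat inside it from corner to corner and draw the slide out, pressing gently (about 5 N), until both ends bear in their corners; measure both diagonals this way and compare them. Leave the rule lying snug in the longer diagonal, let go of it, to show which way the frame is out; never force it against the frame, and leave everything else on the counter where it is.

Things in the scene. Friction and masses are not known exactly. Their poses are not given: they have to be found in the camera images.
- frame: Fixed open square tray frame of four cream rails with gilt outer faces, on the counter (no floor inside). Inner sides 170 mm, rails 12 mm thick, 20 mm high. Racked a few degrees: its diagonals (inner corner to inner corner) are 225 to 255 mm and differ by over 8 mm; which is longer has to be found. Soft wood, dented by over 12 N. Origin at its centre on the counter; x along two rails, z up.
- corner1 (a point): Inner corner of the frame where two inner rail faces meet, 8 mm above the counter. Corners 1, 2, 3, 4 follow one another round the frame: the diagonals are 1-3 and 2-4.
- corner2 (a point): Inner corner, opposite corner 4, 8 mm above the counter.
- corner3 (a point): Inner corner, opposite corner 1, 8 mm above the counter.
- corner4 (a point): Inner corner, opposite corner 2, 8 mm above the counter.
- rule: Loose slide rule, 0.3 kg: wooden beam 16 mm wide, 8 mm high along its x, an aluminium slide on top that draws out to +x. Origin on the underside below the handle, a dark upright wooden block 30 mm long (x), 15 mm wide (y), 16 to 56 mm above the underside. Heel end at -x with a round nose. It grips the counter more (over 1 N) than its slide, so it stays when the slide is drawn.
- handle (a point): Middle of the rule's handle block, 45 mm above the underside, straight above the rule's origin.
- heel_nose (a point): Centre of the round steel heel nose (radius 4 mm), 8 mm above the underside, at x = -85 mm of the rule. Fully home in a corner of the frame, a nose centre stands 5.5 to 6 mm from the inner corner point.
- slide_nose (a point): Centre of the round steel nose (radius 4 mm) at the end of the slide, 8 mm above the underside, at x = 85 mm plus the slide's joint value. The nose reaches from 1 to 14 mm above the underside.
- slide_grip (a point): Point on the slide's upright finger plate, 45 mm above the underside: an aluminium plate 10 mm thick (x), 20 mm wide (y), from 14 to 56 mm above the underside, 40 mm behind the slide nose; it moves with the slide.
- rule_slide (a joint): How far the slide is drawn out, m, from 0 (shut) to 0.09. The nose centres are 170 mm plus this value apart, so it is the rule's reading. The slide runs lightly (about 0.5 N of friction) and stays where it is left.
- cup_a: Small gilt cup of dried petals, 54 mm foot, 43 mm high, standing close outside one rail of the frame; origin under its foot. Leave alone.
- cup_b: Same kind of cup, near the right end of the counter. Leave alone.
- cup_c: Same kind of cup, left of the frame. Leave alone.
- offcut: Cream wooden offcut 70 x 20 x 12 mm lying close outside another rail of the frame. Leave alone.
- glue: White bottle, 44 mm across, 110 mm high, beyond the frame. Leave alone.
- mallet: Hammer lying on the left. Leave alone.
Mind the look-alikes: they are no part of the job. Of the things that look like the rule, the smallest one is meant.

How it is judged:
On the way, in this order (a step that is already met when the one before it is completed fails the run):
1. the rule lies flat in the shorter diagonal, both noses in their corners, and is pressed home (over 1.5 N) (((horizontal distance between heel_nose and corner2 below 0.0085 m and horizontal distance between slide_nose and corner4 below 0.0085 m) or (horizontal distance between heel_nose and corner4 below 0.0085 m and horizontal distance between slide_nose and corner2 below 0.0085 m)) and contact force between rule and frame above 1.5 N and height (world z) of rule below 0.005 m and angle between rule's own z axis and vertical below 0.06 rad), for 0.1 s.
2. the rule lies flat in the longer diagonal, both noses in their corners, and is pressed home (over 1.5 N) (((horizontal distance between heel_nose and corner1 below 0.0085 m and horizontal distance between slide_nose and corner3 below 0.0085 m) or (horizontal distance between heel_nose and corner3 below 0.0085 m and horizontal distance between slide_nose and corner1 below 0.0085 m)) and contact force between rule and frame above 1.5 N and height (world z) of rule below 0.005 m and angle between rule's own z axis and vertical below 0.06 rad), for 0.1 s.
At the end, for the whole second after the job is handed in: The rule lies flat on the counter inside the frame along the longer diagonal, either way round, let go and at rest, each nose centre within 8.5 mm of its inner corner point (seated: 5.5 to 6 mm); the shorter diagonal was measured before (((horizontal distance between heel_nose and corner1 below 0.0085 m and horizontal distance between slide_nose and corner3 below 0.0085 m) or (horizontal distance between heel_nose and corner3 below 0.0085 m and horizontal distance between slide_nose and corner1 below 0.0085 m)) and height (world z) of rule below 0.005 m and angle between rule's own z axis and vertical below 0.06 rad and linear speed of rule below 0.01 m/s and contact force between rule and the fingers below 0.1 N); the robot touches nothing.
It fails at once if the rule is forced against the frame (over 12 N) (contact force between rule and frame above 12 N).
It fails at once if the robot leans on the frame (over 10 N) (contact force between any of the fingers, the arm and frame above 10 N).
It fails at once if another thing on the counter is moved by more than 15 mm (distance of any of cup_a, cup_b, cup_c, offcut, glue, mallet from where it was at the start of the episode above 0.015 m).
It also fails if it takes over 72 s, if anything falls off the work surface, if the arm or the gripper's body presses on something with over 40 N, if the wrist force passes 120 N, or if a joint passes its speed limit or range.

## Working session

There is one attempt and no reset: what is moved stays moved. The work goes in short steps, Python scripts to look and compute and a tool call to move; the robot and the scene stay as the last step left them, time stands still between calls to the robot, and variables do not carry over. Pictures are saved under pics/ and viewed, and the job is handed in when it is done.

Besides the shell and the picture viewer there is one more tool, called as a command line: name --argument value ..., lists and objects as JSON in quotes. play_rows: Moves the arm, as the interface text tells. Its arguments: {"type":"object","properties":{"plan":{"type":"string"},"force":{"type":"number"}},"required":["plan"]}

```bash
mkdir -p pics; ls; python3 - <<'E'
from plant import robot, optics, job
import cv2
print(robot.state())
for n in("scene","top"):
    c=optics.camera(n); cv2.imwrite(f"pics/{n}0.png",c["frame"])
    print({k:v for k,v in c.items() if k!="frame"})
E
```

```text
pics
{'clock': 0.0, 'joint_positions': array([-1.1188965 ,  0.32183747, -0.07011774,  1.45168822,  0.02258474,
        1.37077529, -0.05688961]), 'qvel': array([ 0.00043472, -0.00196715,  0.00073185,  0.00061888,  0.00024628,
        0.00065999,  0.0022163 ]), 'tau': array([-2.51087959e-04, -4.93581426e+01, -3.82765336e-01, -3.14329934e+01,
        1.28630004e-02,  1.14686822e-02, -4.80743871e-07]), 'tool_pos': array([0.2753426 , 0.58816061, 0.20810775]), 'tool_rot': array([ 2.17121885e-01,  9.76144029e-01, -9.44711126e-04, -1.73057917e-04]), 'contact_force': array([1.41540637, 0.07435231, 0.03238121]), 'torque': array([0.01003147, 0.02497872, 0.03019067]), 'finger_gap': 0.08526293069472858}
{'fx': 430.8524777209813, 'fy': 430.8524777209813, 'cx': 276.2105124661567, 'cy': 209.07147218289177, 'distortion': array([-0.03952723,  0.        ,  0.        ,  0.        ,  0.        ]), 'position': array([1.30548433, 0.188998  , 0.84108847]), 'attitude': array([0.24665063, 0.31743115, 0.72119248, 0.56416517])}
{'fx': 486.7374539576653, 'fy': 486.7374539576653, 'cx': 279.4938134695046, 'cy': 213.52175800167768, 'distortion': array([0.04487445, 0.        , 0.        , 0.        , 0.        ]), 'position': array([ 2.39987043e-01, -6.59552189e-04,  1.56778488e+00]), 'attitude': array([-0.06496543,  0.06037738,  0.71326324, -0.69526226])}
```

View pics/scene0.png

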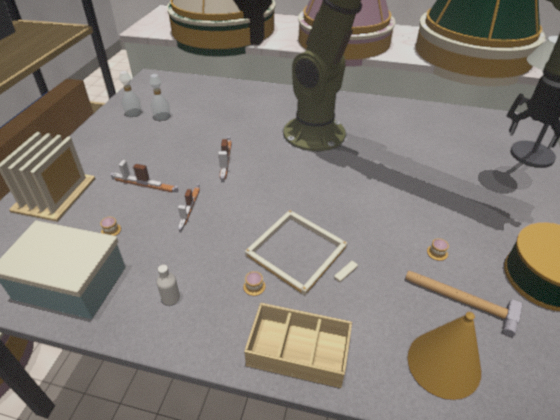

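View pics/top0.png

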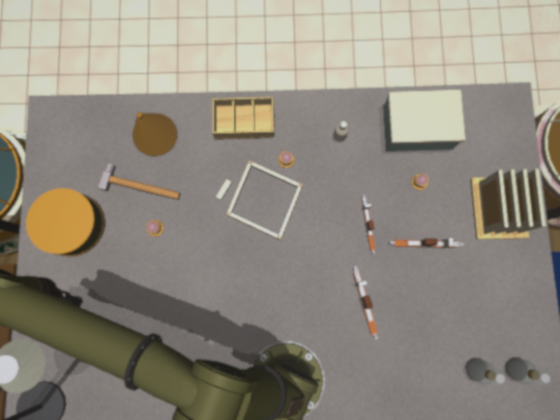

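The scene view shows the frame at about (297,250) and three rules. The top view shows the frame at about (265,200), with rules at (368,222), (427,243) and (365,302). The one at (368,222) looks smallest.

```bash
cat > h.py <<'E'
import numpy as np, cv2
from scipy.spatial.transform import Rotation as R
from plant import robot, optics, job
F=np.diag([1.,-1,-1])
def K(c): return np.array([[c["fx"],0,c["cx"]],[0,c["fy"],c["cy"]],[0,0,1.]])
def rays(c,px):
    u=cv2.undistortPoints(np.asarray(px,float).reshape(-1,1,2),K(c),c["distortion"]).reshape(-1,2)
    return (R.from_quat(c["attitude"]).as_matrix()@F@np.c_[u,np.ones(len(u))].T).T
def onz(c,px,z):
    d=rays(c,px);p=c["position"];return p+d*((z-p[2])/d[:,2])[:,None]
def proj(c,P):
    P=np.atleast_2d(P).astype(float);A=(R.from_quat(c["attitude"]).as_matrix()@F).T
    return cv2.projectPoints((A@(P-c["position"]).T).T.copy(),np.zeros(3),np.zeros(3),K(c),c["distortion"])[0].reshape(-1,2)
def tri(c1,p1,c2,p2):
    d1=rays(c1,[p1])[0];d2=rays(c2,[p2])[0]
    A=np.c_[d1,-d2];t=np.linalg.lstsq(A,c2["position"]-c1["position"],rcond=None)[0]
    a=c1["position"]+d1*t[0];b=c2["position"]+d2*t[1];return (a+b)/2,np.linalg.norm(a-b)
def crop(c,name,x0,y0,w,h,s):
    cv2.imwrite("pics/"+name,cv2.resize(c["frame"][y0:y0+h,x0:x0+w],None,fx=s,fy=s,interpolation=cv2.INTER_CUBIC))
E
python3 - <<'E'
from h import *
t=optics.camera("top");s=optics.camera("scene")
crop(t,"t1.png",210,150,110,100,7)
crop(t,"t2.png",340,180,130,90,6)
crop(s,"s1.png",235,200,120,100,6)
crop(s,"s2.png",105,130,130,110,6)
E
```

```text
(no output)
```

View pics/t1.png

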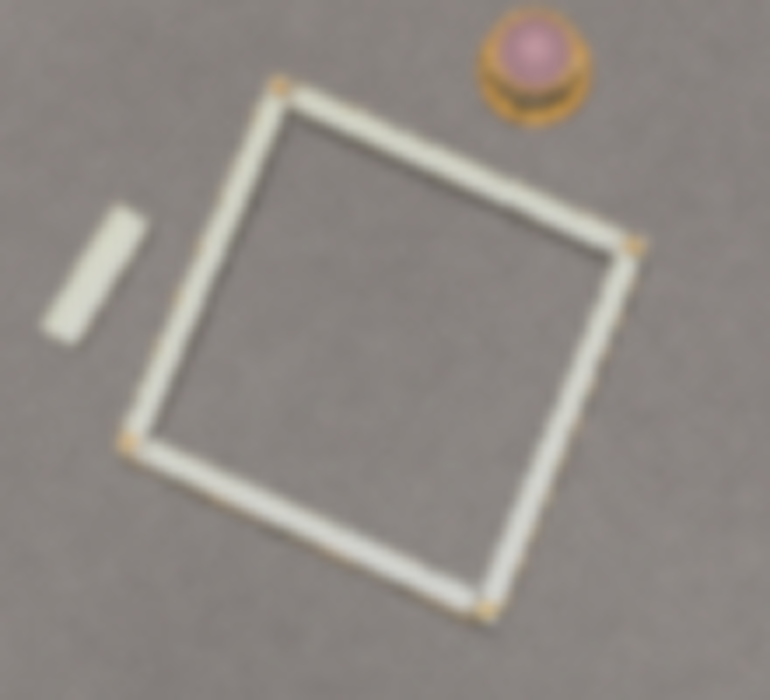

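View pics/t2.png

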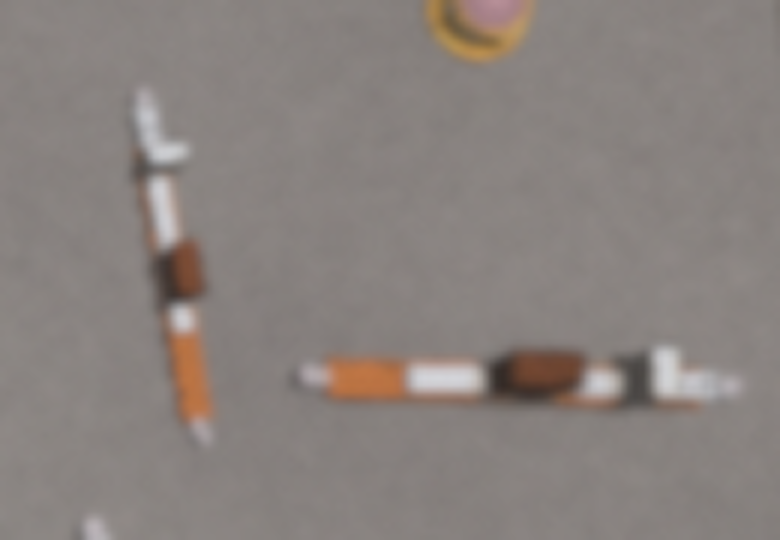

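View pics/s1.png

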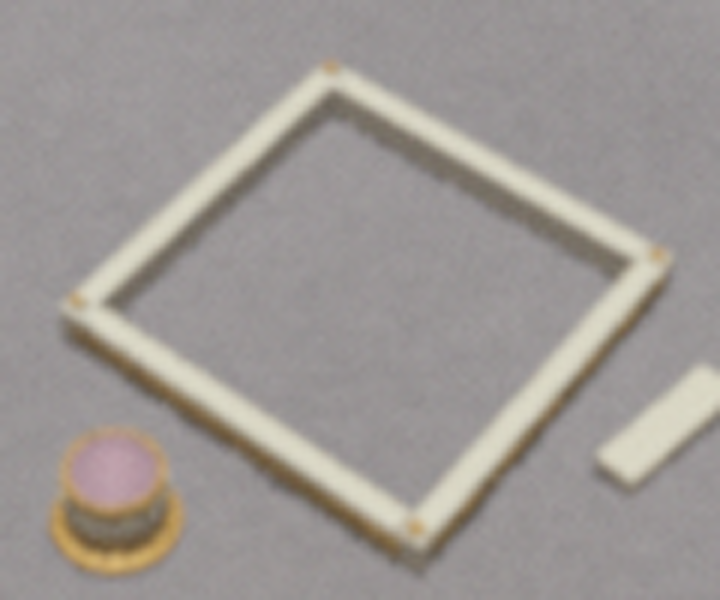

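View pics/s2.png

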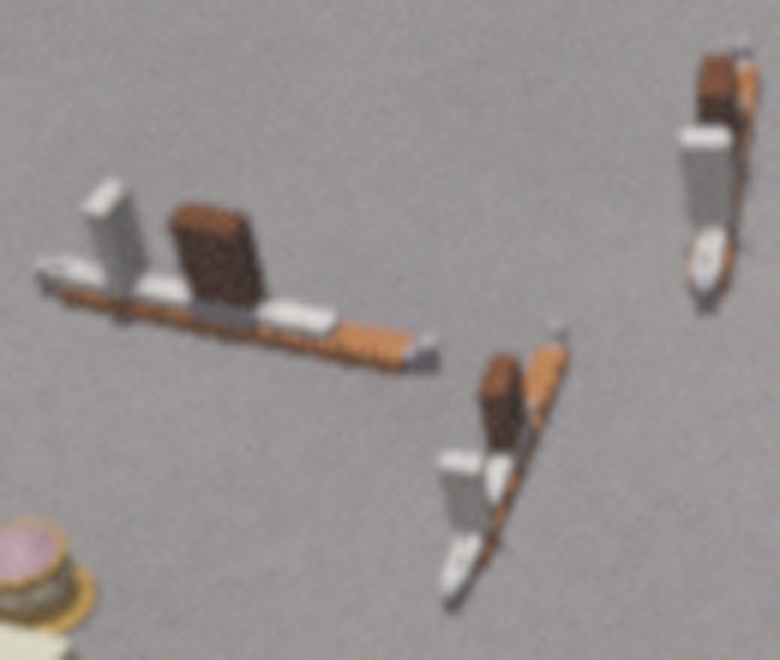

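```bash
cat > frame.py <<'E'
from h import *
def lines(c,roi,z,thr):
    x0,y0,w,h=roi
    f=c["frame"].astype(int)
    m=((f.min(2)>thr[0])&(f[...,1]-f[...,0]>thr[1])).astype(np.uint8)
    z0=np.zeros_like(m);z0[y0:y0+h,x0:x0+w]=m[y0:y0+h,x0:x0+w]
    n,l,st,_=cv2.connectedComponentsWithStats(z0)
    i=1+st[1:,4].argmax(); m=(l==i)
    ys,xs=np.nonzero(m); P=onz(c,np.c_[xs,ys],z)[:,:2]
    return P,m
def quad(P):
    rect=cv2.minAreaRect((P*1000).astype(np.float32)); B=cv2.boxPoints(rect)/1000
    # initial lines then refine centerlines
    L=[]
    for i in range(4):
        a,b=B[i],B[(i+1)%4]; d=(b-a)/np.linalg.norm(b-a); n=np.array([-d[1],d[0]])
        cen=B.mean(0); 
        if (cen-a)@n<0:n=-n
        q=a+n*.008
        for it in range(8):
            s=(P-q)@d; e=(P-q)@n; k=(abs(e)<(.014 if it<2 else .010))&(abs(s-np.median(s))<.070)
            vx,vy,cx,cy=cv2.fitLine((P[k]).astype(np.float32),cv2.DIST_L2,0,1e-5,1e-5).ravel()
            d2=np.array([vx,vy]); d=d2*np.sign(d2@d); n2=np.array([-d[1],d[0]]); n=n2*np.sign(n2@n); q=np.array([cx,cy])
        L.append((q,d,n))
    return L
def inter(L,off):
    C=[]
    for i in range(4):
        (q1,d1,n1),(q2,d2,n2)=L[i-1],L[i]
        C.append(np.linalg.solve(np.array([n1,n2]),[n1@(q1+n1*off),n2@(q2+n2*off)]))
    return np.array(C)
if __name__=="__main__":
    t=optics.camera("top");s=optics.camera("scene")
    for nm,c,roi,thr in(("top",t,(222,158,85,85),(165,0)),("scene",s,(244,208,106,84),(165,5))):
        P,m=lines(c,roi,.02,thr); cv2.imwrite(f"pics/m_{nm}.png",cv2.resize(m.astype(np.uint8)*255,None,fx=1,fy=1)[roi[1]:roi[1]+roi[3],roi[0]:roi[0]+roi[2]].repeat(5,0).repeat(5,1))
        L=quad(P); C=inter(L,.006); print(nm,len(P)); print((C*1000).round(1).tolist())
        print("sides",[round(1000*np.linalg.norm(C[i]-C[i-1]),1) for i in range(4)],"diag",[round(1000*np.linalg.norm(C[i]-C[i+2]),1) for i in(0,1)])
E
python3 frame.py
python3 - <<'E'
from h import *
t=optics.camera("top");s=optics.camera("scene")
print("pins")
a=[(281,85),(633,245),(486,610),(127,441)]; b=[(415,526),(75,300),(331,68),(658,255)]
P=[]
for p,q in zip(a,b):
    r=tri(t,(210+(p[0]+.5)/7-.5,150+(p[1]+.5)/7-.5),s,(235+(q[0]+.5)/6-.5,200+(q[1]+.5)/6-.5));P.append(r[0]);print(r[0].round(4),r[1].round(4))
print(np.linalg.norm(P[0]-P[2]),np.linalg.norm(P[1]-P[3]))
E
```

```text
top 651
[[451.70001220703125, 12.199999809265137], [608.2000122070312, -54.5], [684.0, 97.5999984741211], [528.0, 164.0]]
sides [np.float32(169.9), np.float32(170.1), np.float32(170.0), np.float32(169.5)] diag [np.float32(247.5), np.float32(232.8)]
scene 991
[[446.79998779296875, 12.199999809265137], [604.4000244140625, -54.20000076293945], [680.9000244140625, 97.4000015258789], [524.4000244140625, 164.60000610351562]]
sides [np.float32(171.0), np.float32(171.0), np.float32(169.8), np.float32(170.2)] diag [np.float32(249.1), np.float32(232.9)]
pins
[0.6919 0.0999 0.0255] 0.0011
[ 0.6105 -0.0628  0.0256] 0.0007
[0.4417 0.01   0.0237] 0.0013
[0.5244 0.1732 0.0244] 0.001
0.26584316359456606 0.2512095323021239
```

View pics/m_top.png

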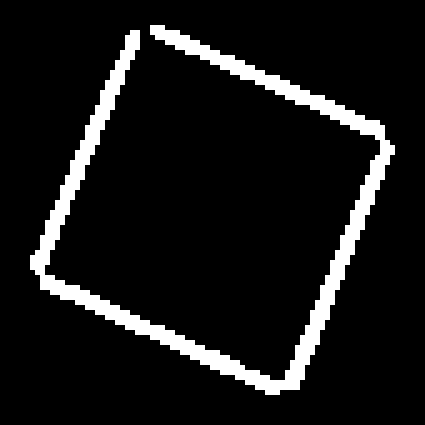

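View pics/m_scene.png

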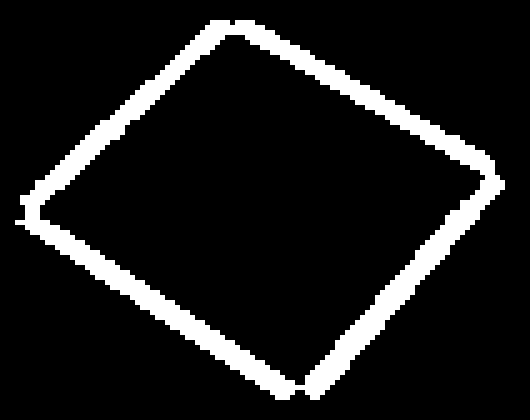

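The frame reads consistently in both views: A(450,12), B(606,-54), C(683,98), D(526,164) mm. B-D is the shorter diagonal (~233) and A-C the longer (~248). Next I measure the rules.

```bash
python3 - <<'E'
from h import *
t=optics.camera("top");s=optics.camera("scene")
crop(t,"t3.png",355,190,28,66,9)
crop(s,"s3.png",172,180,34,52,11)
crop(s,"s4.png",210,130,30,55,10)
# cup_a, offcut, glue rough
for n,p,z in(("cup_a",(287,158),.043),("offcut",(223.5,189),.012),("glue",(342,130),.1),("cupc",(420,181),.043)): print(n,onz(t,[p],z).round(3))
hs=cv2.cvtColor(t["frame"],cv2.COLOR_BGR2HSV)
m=cv2.inRange(hs,(3,120,60),(18,255,255));n,l,st,ce=cv2.connectedComponentsWithStats(m)
print("top",[(st[i].tolist(),ce[i].round(1).tolist()) for i in range(1,n) if st[i,4]>8 and ce[i][0]>320])
E
```

```text
cup_a [[ 0.696 -0.023  0.043]]
offcut [[0.606 0.187 0.012]]
glue [[ 0.765 -0.198  0.1  ]]
cupc [[ 0.607 -0.446  0.043]]
top [([557, 114, 3, 4, 9], [558.2, 115.9]), ([549, 123, 11, 50, 395], [554.8, 144.2]), ([412, 176, 14, 14, 46], [417.2, 184.3]), ([545, 188, 15, 20, 138], [551.4, 199.5]), ([369, 221, 4, 8, 25], [370.4, 224.6]), ([551, 228, 9, 2, 9], [555.0, 228.7]), ([369, 236, 6, 13, 57], [371.2, 242.2]), ([395, 240, 12, 6, 65], [400.6, 242.7]), ([426, 240, 10, 5, 40], [430.4, 241.5]), ([365, 297, 6, 10, 43], [367.4, 301.8]), ([368, 321, 9, 13, 69], [372.1, 327.0])]
```

View pics/t3.png

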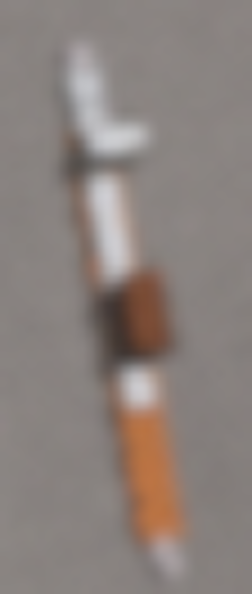

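View pics/s3.png

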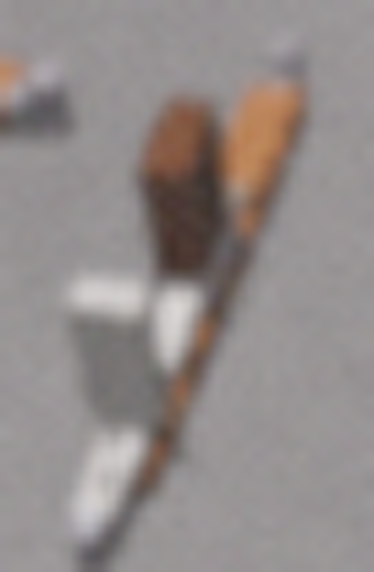

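View pics/s4.png

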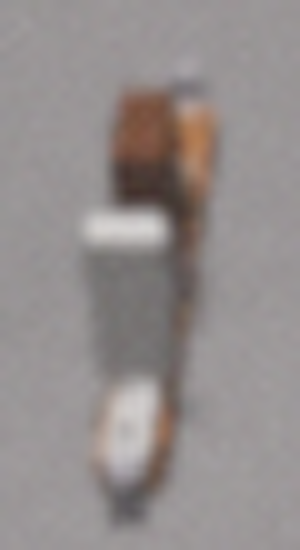

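```bash
python3 - <<'E'
from h import *
t=optics.camera("top");s=optics.camera("scene")
T=lambda p:(355+(p[0]+.5)/9-.5,190+(p[1]+.5)/9-.5)
S=lambda p:(172+(p[0]+.5)/11-.5,180+(p[1]+.5)/11-.5)
for n,p,q in(("handle",(150,310),(182,137)),("plate",(122,137),(108,294)),("heel",(170,560),(288,45)),("slide",(80,52),(92,550))):
    r=tri(t,T(p),s,S(q)); print(n,r[0].round(4),r[1].round(4))
print("z=8/14 tops: heel",onz(t,[T((166,552))],.012)[0],"slide",onz(t,[T((80,58))],.012)[0], "handle",onz(t,[T((150,310))],.056)[0],"plate",onz(t,[T((122,137))],.056)[0])
print("scene: handle",onz(s,[S((182,137))],.056)[0],"plate",onz(s,[S((108,294))],.056)[0])
for a,b in(((356,267),(376,337)),((390,243),(463,244)),((363.5,195),(374.6,253))):
    P=onz(t,[a,b],.01);print(np.linalg.norm(P[0]-P[1]))
# beam centerline top
hs=cv2.cvtColor(t["frame"],cv2.COLOR_BGR2HSV)
E
```

```text
handle [ 0.4695 -0.2787  0.0576] 0.0035
plate [ 0.5309 -0.2725  0.0586] 0.0031
heel [ 0.3861 -0.2877  0.02  ] 0.003
slide [ 0.5718 -0.2675  0.0105] 0.0039
z=8/14 tops: heel [ 0.39017703 -0.2893853   0.012     ] slide [ 0.56996722 -0.26895706  0.012     ] handle [ 0.47036776 -0.28069069  0.056     ] plate [ 0.53194248 -0.27447945  0.056     ]
scene: handle [ 0.46774883 -0.27783866  0.056     ] plate [ 0.52810684 -0.27239576  0.056     ]
0.22209180451643912
0.23053032683896812
0.1918241460636627
```

The small rule's handle is at about (0.470,-0.279) with its top ~57 mm high. Its axis lies at ~6.3° and the slide is ~14 mm out already. I'm moving over it in an arc.

play_rows --plan "1 275 -238 0 0 0 8; 1 275 -238 0 0 0 16; 1 275 -238 0 0 0 24; 1 275 -238 0 0 0 31; 1 275 -238 0 0 0 31; 1 275 -238 0 0 0 31; 1 275 -238 0 0 0 31; 1 275 -238 0 0 0 31; 1 325 -588 0 0 0 31; 1 325 -588 0 0 0 31; 1 325 -588 0 0 0 31; 1 325 -588 0 0 0 31; 1 325 -588 0 0 0 31; 1 325 -588 0 0 0 31; 1 325 -588 0 0 0 31; 1 325 -588 0 0 0 31"

```text
clock: 2.2
tool_pos: [0.6008, -0.0093, 0.2098]
tool_rot: [-0.045, 0.999, -0.002, 0.0]
contact_force: [0.4, -0.3, 0.1]
finger_gap: 0.0857
```

play_rows --plan "1 -65 -139 -30 0 0 0; 1 -65 -139 -30 0 0 0; 1 -65 -139 -30 0 0 0; 1 -65 -139 -30 0 0 0; 1 -131 -279 -80 0 0 0; 1 -131 -279 -80 0 0 0; 1 -131 -279 -80 0 0 0; 1 -131 -279 -80 0 0 0; 1 -131 -279 -80 0 0 0; 1 -131 -279 -80 0 0 0"

```text
clock: 3.2
tool_pos: [0.471, -0.2766, 0.1296]
tool_rot: [-0.052, 0.999, 0.0, 0.001]
contact_force: [0.0, 0.2, 0.9]
finger_gap: 0.0857
```

```bash
cat > st.py <<'E'
from h import *
def st():
    s=robot.state();r=R.from_quat(s["tool_rot"]).as_matrix()
    print("t",round(s["clock"],2),"pos",(s["tool_pos"]*1000).round(1),"jaw",np.degrees(np.arctan2(r[1,1],r[0,1])).round(2),"z",r[:,2].round(3),"F",s["contact_force"].round(2),"T",s["torque"].round(2),"gap",round(s["finger_gap"]*1000,1),"q",s["joint_positions"].round(2)); return s
E
python3 - <<'E'
from st import *
st();t=optics.camera("top");s=optics.camera("scene")
x=proj(t,robot.state()["tool_pos"])[0];y=proj(s,robot.state()["tool_pos"])[0];print(x,y)
crop(t,"t4.png",320,150,110,110,7);crop(s,"s5.png",140,100,110,110,7)
E
```

```text
t 3.2 pos [ 471.  -276.6  129.6] jaw 96.01 z [ 0.001  0.001 -1.   ] F [0.02 0.23 0.87] T [-0.03 -0.02  0.01] gap 85.7 q [ 0.07  0.16  0.46  1.83 -0.08  1.17  2.23]
[373.99465379 219.83372638] [184.37134044 172.11841439]
```

View pics/t4.png

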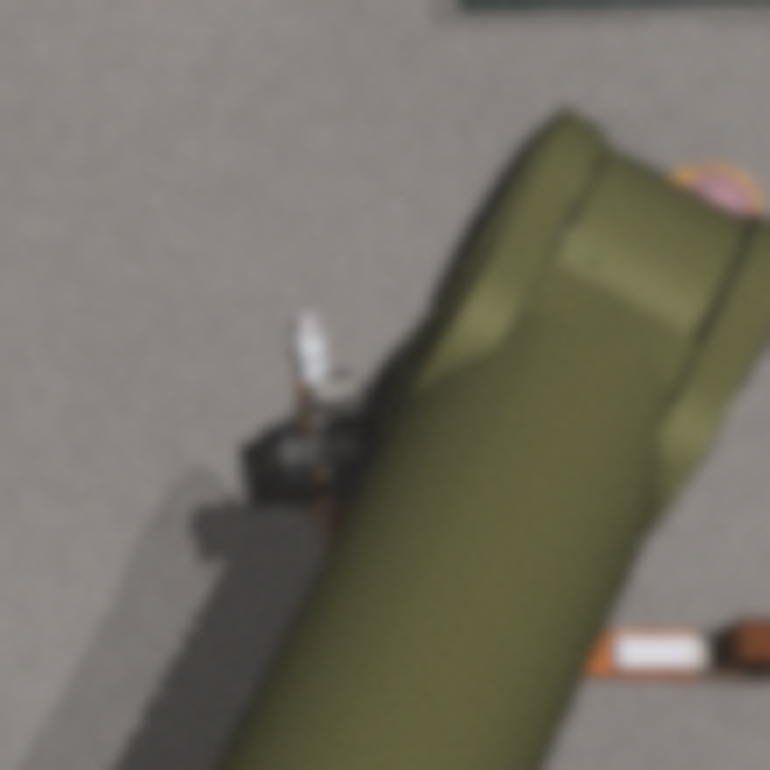

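View pics/s5.png

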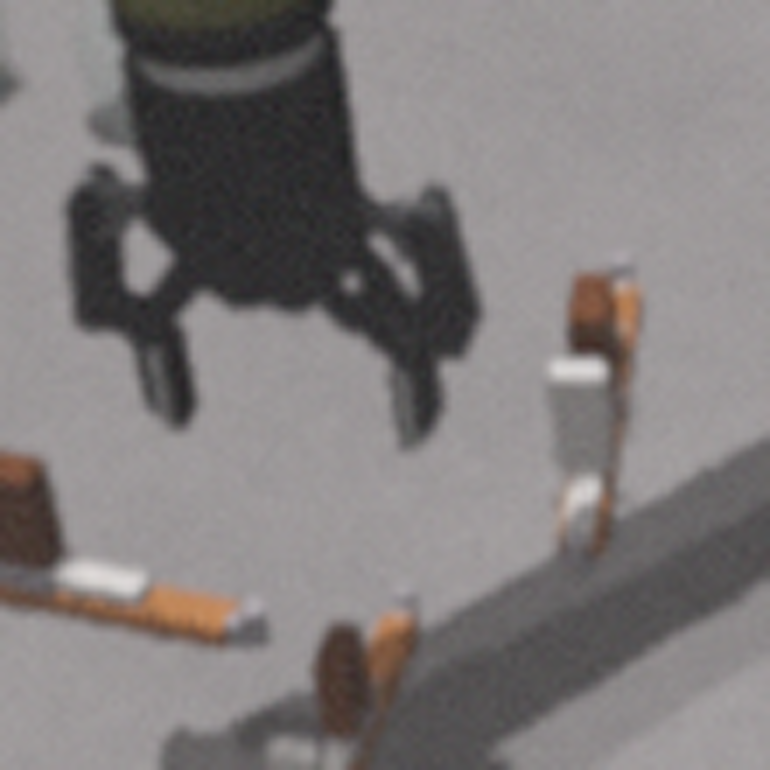

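```bash
python3 - <<'E'
from h import *
s=optics.camera("scene");p=robot.state()["tool_pos"];r=R.from_quat(robot.state()["tool_rot"]).as_matrix()
for dz in (0,.013):
  for k in (-.045,.045,0): print(dz,k,((proj(s,p+[0,0,dz]+r[:,1]*k)[0]-[140,100]+.5)*7).round(0))
a=[462,-279,45]
J=[(proj(s,p+np.eye(3)[i]*.01)-proj(s,p))[0]*.7 for i in range(3)];print(J)
E
```

```text
0 -0.045 [202. 499.]
0 0.045 [427. 518.]
0 0 [314. 508.]
0.013 -0.045 [196. 472.]
0.013 0.045 [423. 491.]
0.013 0 [309. 481.]
[array([-1.02745554,  1.55520516]), array([2.41198779, 0.37681799]), array([-0.379025  , -2.07034723])]
```

play_rows --plan "0 0 0 0 0 0 0; 0 0 0 0 0 0 0; 0 0 0 0 0 0 0; 0 0 0 0 0 0 0; 0 0 0 0 0 0 0; 0 0 0 0 0 0 0" --force 20

```text
clock: 3.95
tool_pos: [0.4696, -0.2784, 0.1292]
tool_rot: [-0.052, 0.999, 0.0, 0.0]
contact_force: [-0.4, 0.0, -0.2]
finger_gap: 0.0004
```

```bash
python3 - <<'E'
from st import *
st();s=optics.camera("scene");p=robot.state()["tool_pos"]
crop(s,"s6.png",150,120,70,70,10)
print((proj(s,p)[0]-[150,120]+.5)*10)
E
```

```text
t 3.95 pos [ 469.6 -278.4  129.2] jaw 95.91 z [ 0.  0. -1.] F [-0.4   0.04 -0.19] T [ 0.03 -0.01  0.02] gap 0.4 q [ 0.07  0.16  0.46  1.83 -0.08  1.17  2.23]
[343.68973468 522.27641463]
```

View pics/s6.png

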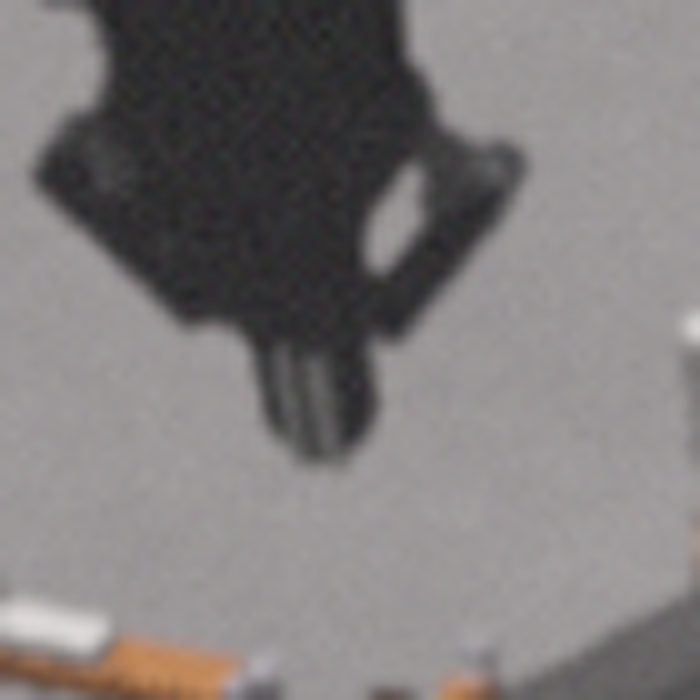

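```bash
python3 - <<'E'
from h import *
s=optics.camera("scene")
f=cv2.imread("pics/scene0.png")
for k in(-.0425,0,.0425):
  for z in (0,.013):print(k,z,proj(s,np.array([.2753,.588,.2081+z])+k*np.array([np.cos(np.radians(65)),np.sin(np.radians(65)),0])))
print(proj(s,[.2753,.588,0]))
cv2.imwrite("pics/s7.png",cv2.resize(f[70:190,460:560],None,fx=6,fy=5.99,interpolation=cv2.INTER_CUBIC)[:600])
E
```

```text
-0.0425 0 [[507.57195122 146.15493451]]
-0.0425 0.013 [[509.33308798 141.98317562]]
0 0 [[524.20936978 152.13886553]]
0 0.013 [[526.12802966 147.94510861]]
0.0425 0 [[541.35927811 158.33024363]]
0.0425 0.013 [[543.4438741  154.11609605]]
[[496.85702788 211.41861126]]
```

View pics/s7.png

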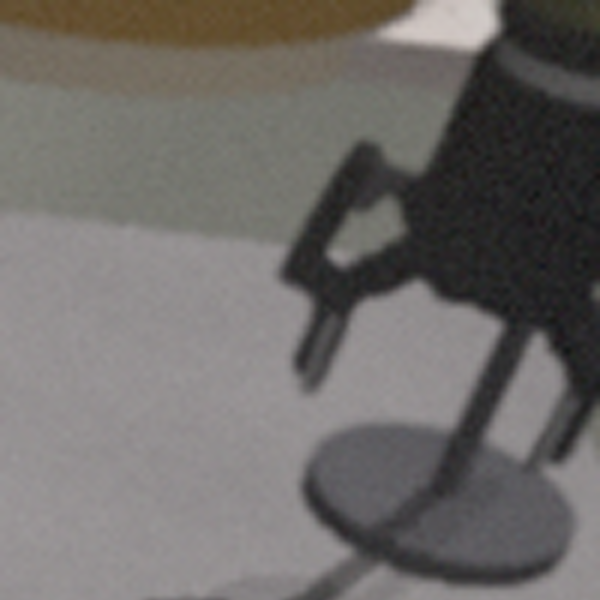

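play_rows --plan "1 0 0 0 0 0 0; 1 0 0 0 0 0 0; 1 0 0 0 0 0 0; 1 0 0 0 0 0 0; 1 0 0 -20 0 0 0; 1 0 0 -40 0 0 0; 1 0 0 -60 0 0 0; 1 0 0 -75 0 0 0; 1 0 0 -75 0 0 0"

```text
clock: 4.95
tool_pos: [0.468, -0.2774, 0.0521]
tool_rot: [-0.052, 0.999, 0.001, -0.002]
contact_force: [-0.5, -0.6, -0.4]
finger_gap: 0.085
```

```bash
python3 - <<'E'
from st import *
st();s=optics.camera("scene");t=optics.camera("top");p=robot.state()["tool_pos"]
crop(s,"s8.png",150,140,70,70,10)
crop(t,"t8.png",340,180,70,80,8)
print((proj(s,p)[0]-[150,140]+.5)*10)
E
```

```text
t 4.95 pos [ 468.  -277.4   52.1] jaw 95.92 z [-0.004  0.002 -1.   ] F [-0.52 -0.62 -0.37] T [0.03 0.01 0.01] gap 85.0 q [ 0.09  0.25  0.45  1.91 -0.12  1.02  2.26]
[381.77906638 533.20978171]
```

View pics/s8.png

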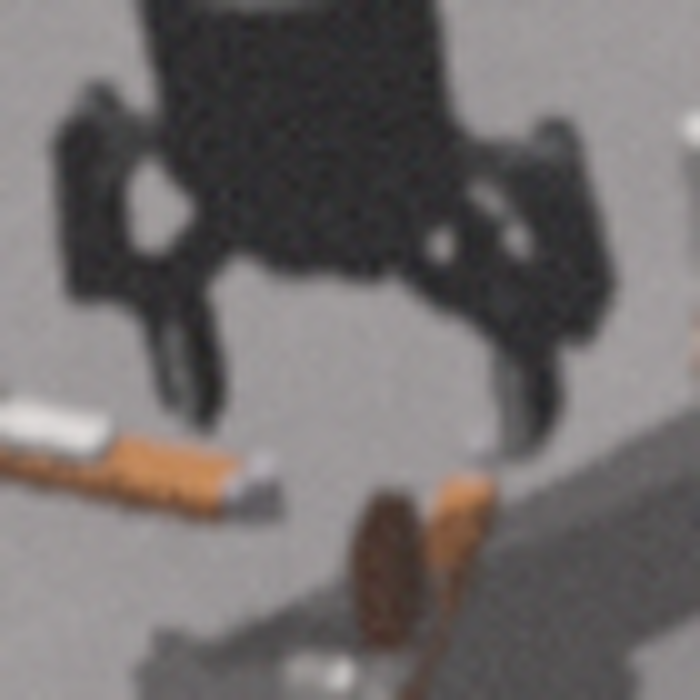

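View pics/t8.png

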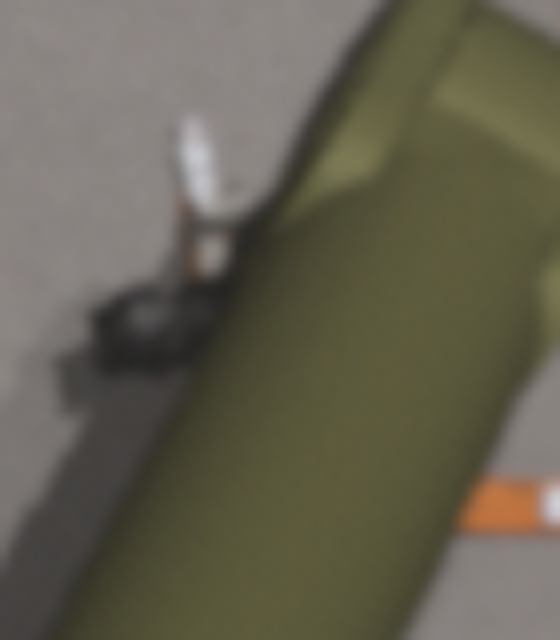

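```bash
python3 - <<'E'
from h import *
t=optics.camera("top")
for P in ([.468,-.227,.065],[.468,-.227,.1],[.468,-.227,.13],[.468,-.22,.1]): print(P,(proj(t,P)[0]-[340,180]+.5)*8)
# triangulate left (y+) finger base knuckle? 
E
```

```text
[0.468, -0.227, 0.065] [119.93125648 361.93344262]
[0.468, -0.227, 0.1] [133.08199041 347.79652617]
[0.468, -0.227, 0.13] [144.85191858 335.14532893]
[0.468, -0.22, 0.1] [114.64973744 348.26684385]
```

play_rows --plan "1 1 -1 -12 0 0 0; 1 1 -1 -25 0 0 0; 1 1 -1 -25 0 0 0; 1 1 -1 -25 0 0 0"

```text
clock: 5.5
tool_pos: [0.47, -0.2791, 0.0286]
tool_rot: [-0.052, 0.999, 0.0, -0.001]
contact_force: [0.6, -0.4, -0.1]
finger_gap: 0.0853
```

```bash
python3 - <<'E'
from st import *
st();s=optics.camera("scene")
crop(s,"s9.png",150,150,70,70,10)
E
```

```text
t 5.5 pos [ 470.  -279.1   28.6] jaw 95.91 z [-0.001  0.001 -1.   ] F [ 0.56 -0.36 -0.15] T [-0.02 -0.04  0.05] gap 85.3 q [ 0.1   0.28  0.45  1.92 -0.15  0.97  2.28]
```

View pics/s9.png

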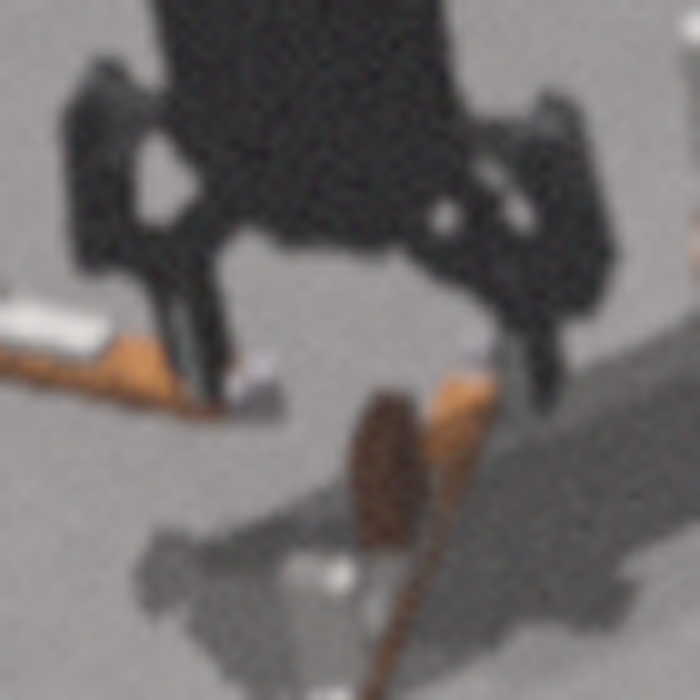

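play_rows --plan "0 0 0 0 0 0 0; 0 0 0 0 0 0 0; 0 0 0 0 0 0 0; 0 0 0 0 0 0 0; 0 0 0 0 0 0 0; 0 0 0 0 0 0 0" --force 20

```text
clock: 6.15
tool_pos: [0.4707, -0.2793, 0.0295]
tool_rot: [-0.052, 0.999, 0.0, 0.0]
contact_force: [-0.6, 0.0, 0.9]
finger_gap: 0.0144
```

```bash
python3 - <<'E'
from st import *
st();s=optics.camera("scene")
crop(s,"s10.png",150,150,70,70,10)
E
```

```text
t 6.15 pos [ 470.7 -279.3   29.5] jaw 95.93 z [ 0.  0. -1.] F [-0.64  0.    0.91] T [0.07 0.07 0.03] gap 14.4 q [ 0.09  0.28  0.45  1.92 -0.15  0.97  2.28]
```

View pics/s10.png

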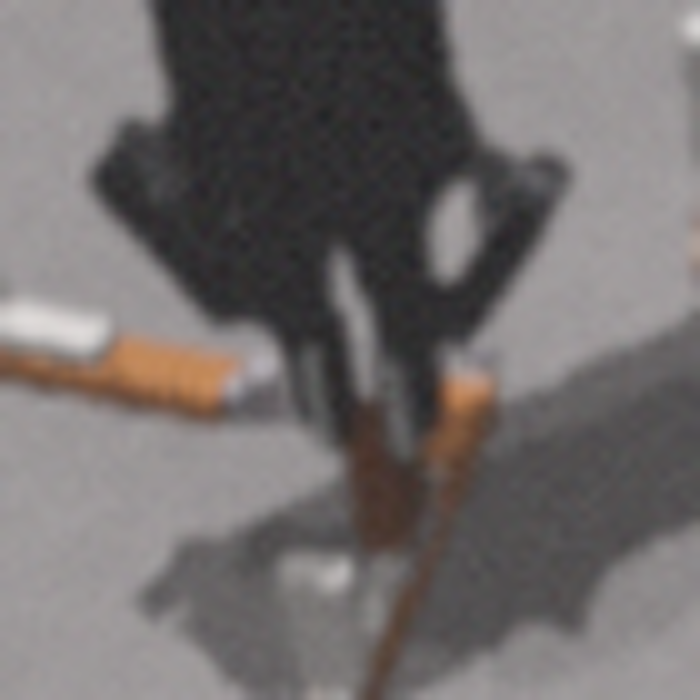

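Grasp is good: gap 14.4 mm and the tips are at mid-handle. I'll lift, turn and carry the rule over the B-D diagonal.

play_rows --plan "0 0 0 20 0 0 0; 0 0 0 50 0 0 0; 0 0 0 90 0 0 0; 0 10 40 90 0 0 -8.4; 0 20 80 90 0 0 -16.8; 0 30 120 90 0 0 -25.2; 0 40 160 90 0 0 -33.6; 0 50 200 90 0 0 -42; 0 60 240 90 0 0 -50.4; 0 70 280 90 0 0 -58.8; 0 80 320 90 0 0 -67.2; 0 88.5 353.5 90 0 0 -75.8; 0 88.5 353.5 90 0 0 -75.8; 0 88.5 353.5 60 0 0 -75.8; 0 88.5 353.5 40 0 0 -75.8; 0 88.5 353.5 40 0 0 -75.8; 0 88.5 353.5 40 0 0 -75.8" --force 40

```text
clock: 7.9
tool_pos: [0.5586, 0.074, 0.0689]
tool_rot: [0.573, 0.82, -0.001, -0.0]
contact_force: [1.0, -0.1, -1.6]
finger_gap: 0.013
```

```bash
python3 - <<'E'
from st import *
st();s=optics.camera("scene");t=optics.camera("top")
crop(s,"s11.png",235,180,120,120,6);crop(t,"t11.png",210,140,110,110,6)
E
```

```text
t 7.9 pos [558.6  74.   68.9] jaw 20.1 z [-0.001 -0.    -1.   ] F [ 0.99 -0.14 -1.61] T [ 0.06 -0.03  0.03] gap 13.0 q [-0.43  0.25  0.29  1.84 -0.08  1.06  0.24]
```

View pics/s11.png

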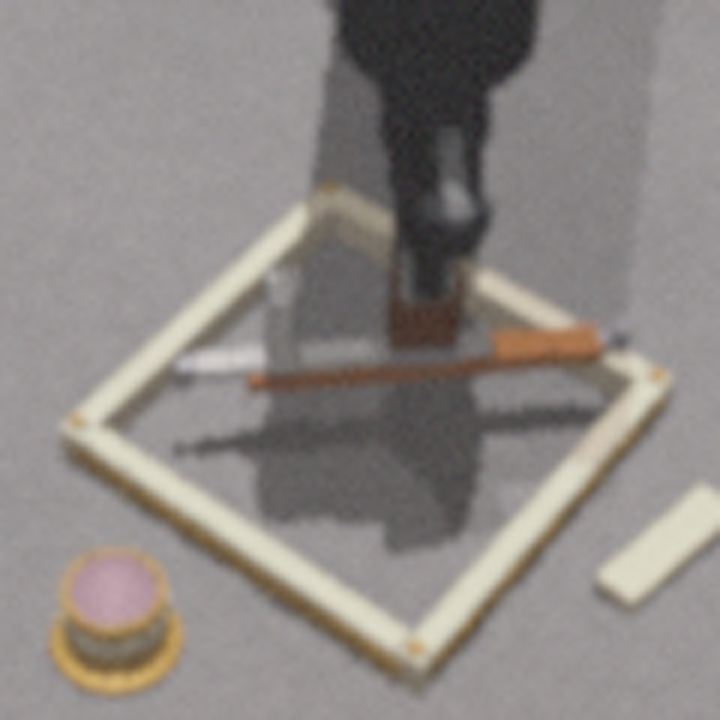

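View pics/t11.png

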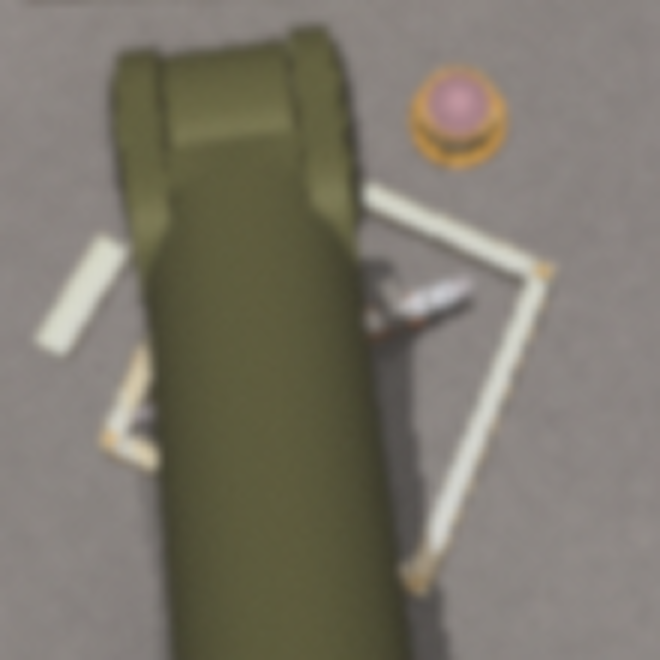

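```bash
python3 - <<'E'
from h import *
s=optics.camera("scene");t=optics.camera("top")
S=lambda p:(235+(p[0]+.5)/6-.5,180+(p[1]+.5)/6-.5)
T=lambda p:(210+(p[0]+.5)/6-.5,140+(p[1]+.5)/6-.5)
print(tri(t,T((147,420)),s,S((618,341))))
print("heel s",onz(s,[S((618,341))],.048),"t",onz(t,[T((147,420))],.048))
print("slide s",onz(s,[S((185,368))],.048),"t",onz(t,[T((468,287))],.048))
E
```

```text
(array([0.52942822, 0.15254657, 0.04558293]), np.float64(0.005022203765400774))
heel s [[0.53130157 0.15512747 0.048     ]] t [[0.52923428 0.14980286 0.048     ]]
slide s [[ 0.59035809 -0.01915341  0.048     ]] t [[ 0.59693609 -0.02216554  0.048     ]]
```

play_rows --plan "0 0 0 -20 0 0 0; 0 0 0 -34 0 0 0; 0 0 0 -38 0 0 0; 0 0 0 -39.5 0 0 0; 0 0 0 -39.5 0 0 0"

```text
clock: 8.6
tool_pos: [0.5594, 0.0742, 0.0301]
tool_rot: [0.573, 0.82, 0.0, 0.0]
contact_force: [0.2, -0.8, -2.7]
finger_gap: 0.0134
```

```bash
python3 - <<'E'
from st import *
st();s=optics.camera("scene");t=optics.camera("top")
crop(s,"s12.png",235,180,120,120,6);crop(t,"t12.png",210,140,110,110,6)
E
```

```text
t 8.6 pos [559.4  74.2  30.1] jaw 20.12 z [ 0.001  0.    -1.   ] F [ 0.16 -0.82 -2.69] T [ 0.03 -0.02  0.01] gap 13.4 q [-0.42  0.3   0.28  1.87 -0.1   0.98  0.25]
```

View pics/s12.png

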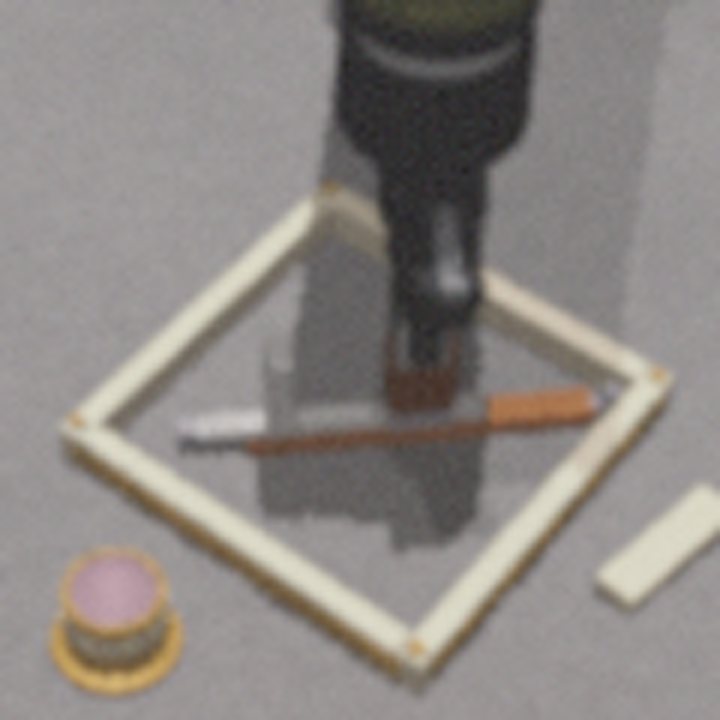

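play_rows --plan "0 -0.3 0.9 -0.5 0 0 0; 0 -0.7 1.9 -0.5 0 0 0; 0 -0.7 1.9 -0.5 0 0 0"

```text
clock: 9.0
tool_pos: [0.5586, 0.0763, 0.0296]
tool_rot: [0.573, 0.82, 0.0, 0.0]
contact_force: [0.1, 0.3, -1.9]
finger_gap: 0.0126
```

```bash
python3 - <<'E'
from st import *
st()
E
```

```text
t 9.0 pos [558.6  76.3  29.6] jaw 20.13 z [ 0.001  0.    -1.   ] F [ 0.05  0.27 -1.88] T [ 0.01  0.04 -0.02] gap 12.6 q [-0.43  0.3   0.28  1.87 -0.1   0.98  0.25]
```

play_rows --plan "0 -0.3 0.9 0 0 0 0; 0 -0.3 0.9 0 0 0 0; 0 -0.3 0.9 0 0 0 0"

```text
clock: 9.3
tool_pos: [0.5584, 0.077, 0.0295]
tool_rot: [0.573, 0.82, 0.0, 0.0]
contact_force: [0.4, -0.3, -0.7]
finger_gap: 0.0131
```

```bash
python3 - <<'E'
from st import *
st()
E
```

```text
t 9.3 pos [558.4  77.   29.5] jaw 20.11 z [ 0.001  0.    -1.   ] F [ 0.35 -0.31 -0.72] T [-0.16 -0.    0.  ] gap 13.1 q [-0.43  0.3   0.28  1.87 -0.1   0.98  0.25]
```

play_rows --plan "0 -0.3 0.9 0 0 0 0; 0 -0.3 0.9 0 0 0 0; 0 -0.3 0.9 0 0 0 0"

```text
clock: 9.6
tool_pos: [0.5582, 0.0777, 0.0295]
tool_rot: [0.573, 0.82, 0.0, 0.0]
contact_force: [1.2, -2.0, 1.3]
finger_gap: 0.0136
```

play_rows --plan "0 -0.3 0.9 0 0 0 0; 0 -0.3 0.9 0 0 0 0; 0 -0.3 0.9 0 0 0 0"

```text
clock: 9.9
tool_pos: [0.5579, 0.0786, 0.0295]
tool_rot: [0.573, 0.82, 0.0, 0.0]
contact_force: [0.8, -1.6, 2.4]
finger_gap: 0.0133
```

```bash
python3 - <<'E'
from st import *
st();s=optics.camera("scene");t=optics.camera("top")
crop(s,"s13.png",315,220,40,40,14);crop(t,"t13.png",215,195,40,40,14)
E
```

```text
t 9.9 pos [557.9  78.6  29.5] jaw 20.11 z [ 0.001 -0.    -1.   ] F [ 0.78 -1.62  2.36] T [-0.57 -0.16 -0.02] gap 13.3 q [-0.43  0.3   0.28  1.87 -0.1   0.98  0.24]
```

View pics/s13.png

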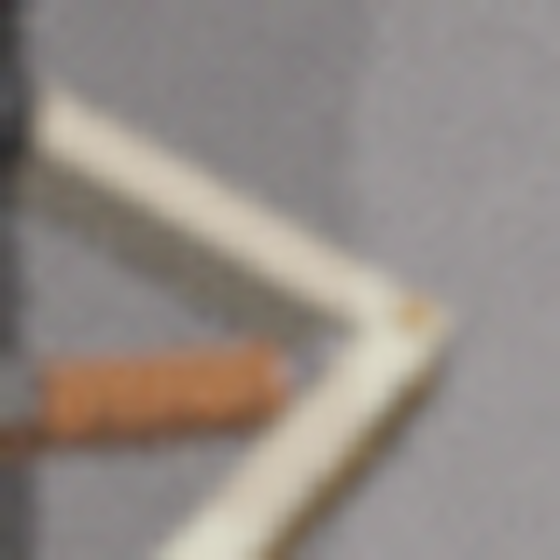

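View pics/t13.png

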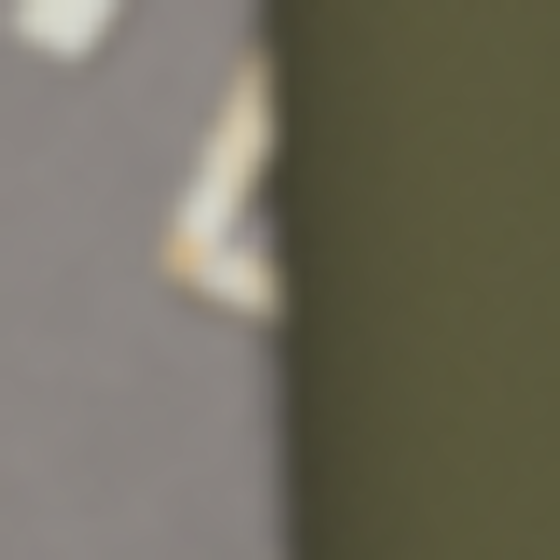

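play_rows --plan "0.6 0 0 0 0 0 0; 0.6 0 0 0 0 0 0; 0.6 0 0 0 0 0 0; 0.6 0 0 0 0 0 0; 0.6 10 -28 0 0 0 0; 0.6 20.3 -55.4 0 0 0 0; 0.6 20.3 -55.4 0 0 0 0"

```text
clock: 10.7
tool_pos: [0.5789, 0.018, 0.0295]
tool_rot: [0.575, 0.818, -0.001, 0.001]
contact_force: [-1.1, 0.5, -0.4]
finger_gap: 0.0513
```

```bash
python3 - <<'E'
from st import *
st();s=optics.camera("scene");t=optics.camera("top")
crop(s,"s14.png",235,180,120,110,6);crop(t,"t14.png",210,140,110,110,6)
E
```

```text
t 10.7 pos [578.9  18.   29.5] jaw 19.77 z [ 0.001 -0.003 -1.   ] F [-1.09  0.47 -0.37] T [-0.06 -0.   -0.01] gap 51.3 q [-0.35  0.33  0.31  1.84 -0.12  0.99  0.36]
```

View pics/s14.png

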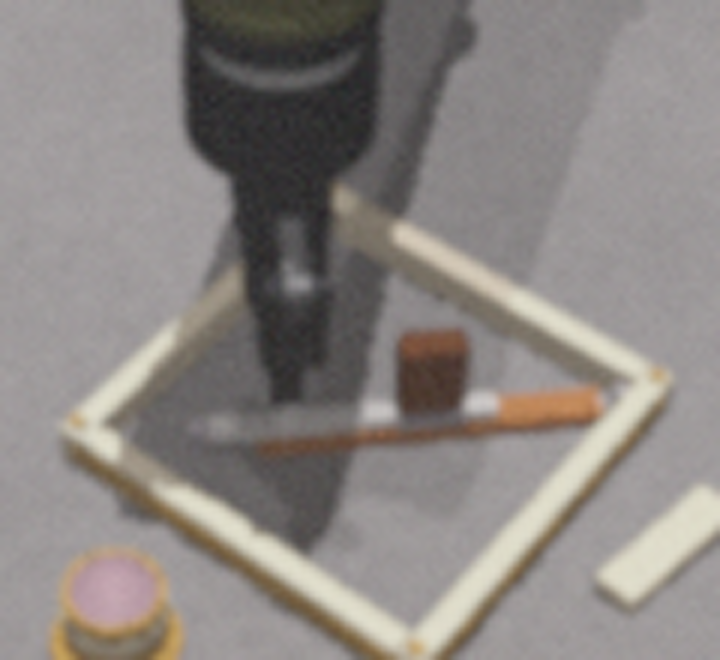

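View pics/t14.png

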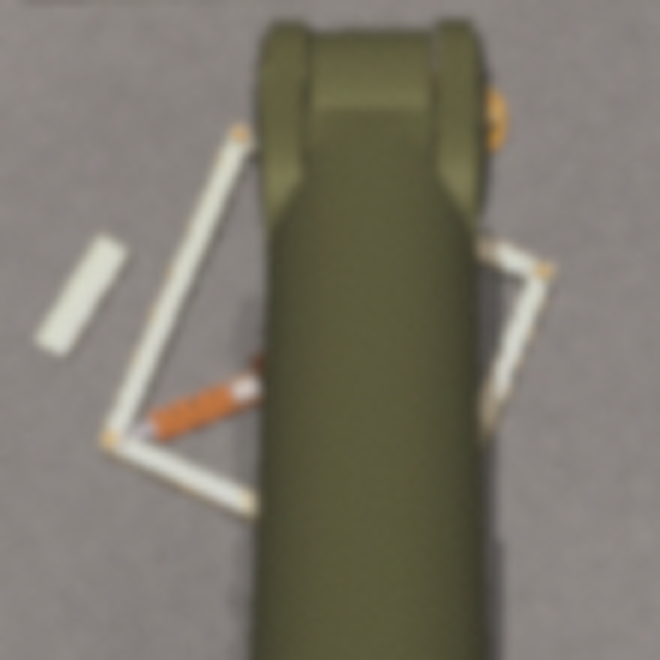

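play_rows --plan "0 0 0 0 0 0 0; 0 0 0 0 0 0 0; 0 0 0 0 0 0 0; 0 0 0 0 0 0 0; 0 0 0 0 0 0 0" --force 25

```text
clock: 11.3
tool_pos: [0.5779, 0.024, 0.0293]
tool_rot: [0.572, 0.82, 0.0, 0.0]
contact_force: [0.1, 0.6, 1.3]
finger_gap: 0.019
```

```bash
python3 - <<'E'
from st import *
st();s=optics.camera("scene")
crop(s,"s15.png",235,180,120,110,6)
E
```

```text
t 11.3 pos [577.9  24.   29.3] jaw 20.16 z [ 0.  0. -1.] F [0.14 0.63 1.32] T [ 0.12 -0.13  0.01] gap 19.0 q [-0.35  0.33  0.31  1.84 -0.12  0.99  0.36]
```

View pics/s15.png

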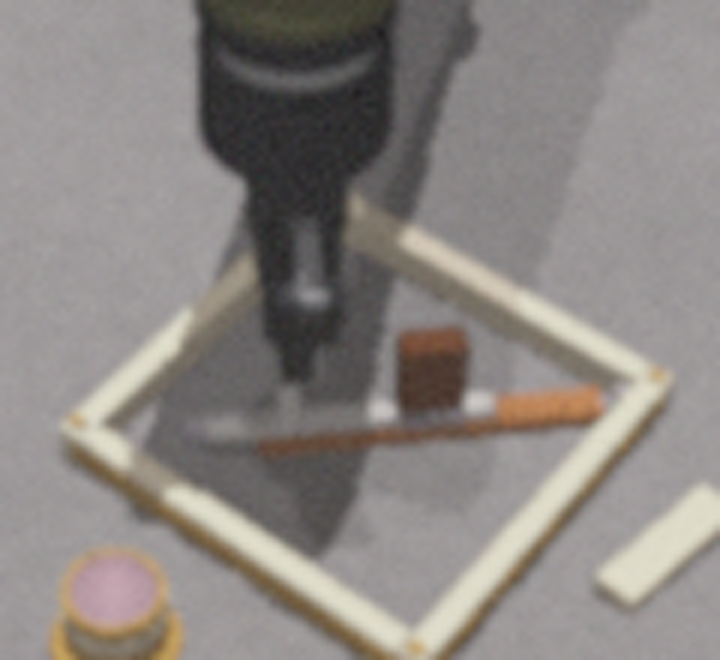

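play_rows --plan "0 3 -8 0 0 0 0; 0 6 -16 0 0 0 0; 0 8.5 -23 0 0 0 0; 0 10.5 -28.5 0 0 0 0; 0 11.4 -31 0 0 0 0; 0 11.4 -31 0 0 0 0; 0 11.4 -31 0 0 0 0"

```text
clock: 12.05
tool_pos: [0.5892, -0.0081, 0.0293]
tool_rot: [0.573, 0.82, -0.0, 0.0]
contact_force: [1.1, -0.4, 0.5]
finger_gap: 0.0184
```

```bash
python3 - <<'E'
from st import *
st();s=optics.camera("scene");t=optics.camera("top")
crop(s,"s16.png",235,180,120,110,6);crop(t,"t16.png",210,140,110,110,6)
E
```

```text
t 12.05 pos [589.2  -8.1  29.3] jaw 20.11 z [ 0.    -0.001 -1.   ] F [ 1.07 -0.39  0.5 ] T [-0.09 -0.04 -0.05] gap 18.4 q [-0.3   0.35  0.32  1.81 -0.13  1.    0.42]
```

View pics/s16.png

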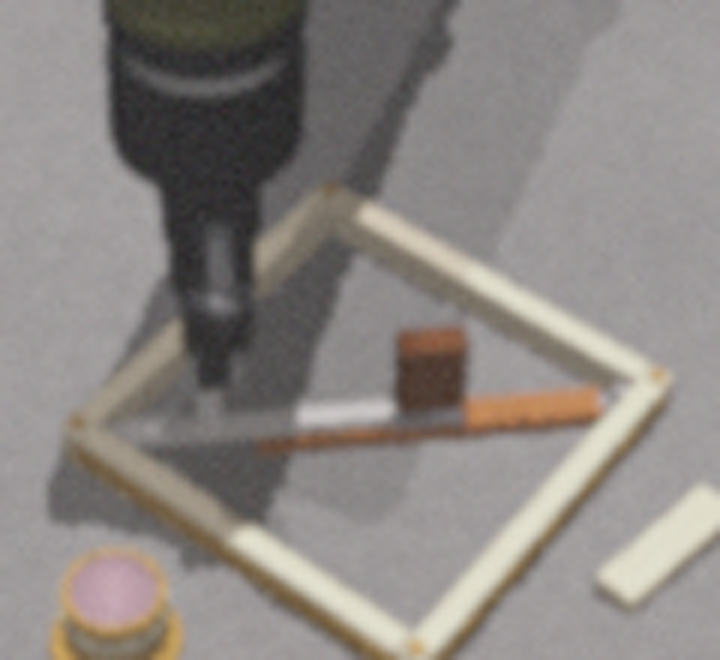

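View pics/t16.png

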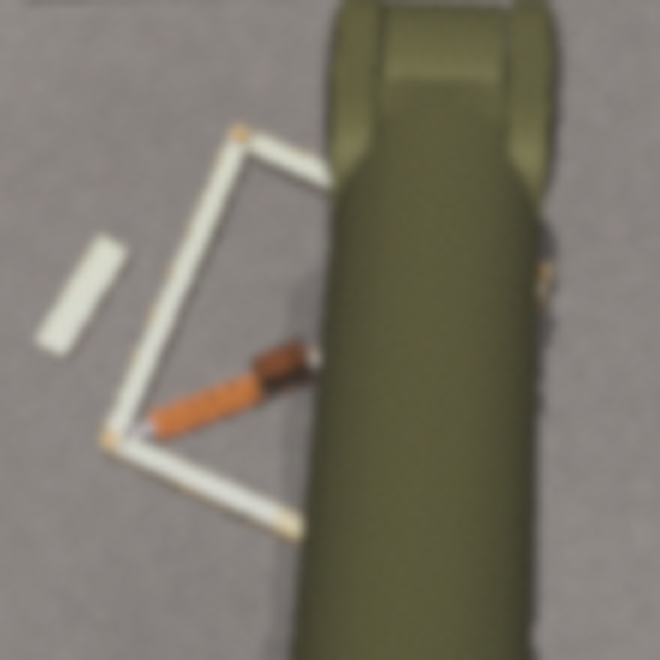

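play_rows --plan "0 0.5 -1.4 0 0 0 0; 0 0.7 -1.9 0 0 0 0; 0 0.7 -1.9 0 0 0 0; 0 0.7 -1.9 0 0 0 0"

```text
clock: 12.55
tool_pos: [0.5895, -0.0084, 0.0292]
tool_rot: [0.572, 0.82, 0.0, -0.001]
contact_force: [-1.7, 4.0, 1.6]
finger_gap: 0.0189
```

play_rows --plan "0 0.35 -0.95 0 0 0 0; 0 0.35 -0.95 0 0 0 0; 0 0.35 -0.95 0 0 0 0"

```text
clock: 12.85
tool_pos: [0.5895, -0.0091, 0.029]
tool_rot: [0.572, 0.82, 0.0, -0.001]
contact_force: [-2.1, 4.6, 2.1]
finger_gap: 0.0185
```

play_rows --plan "0 0.35 -0.95 0 0 0 0; 0 0.35 -0.95 0 0 0 0; 0 0.35 -0.95 0 0 0 0"

```text
clock: 13.15
tool_pos: [0.5895, -0.0098, 0.0288]
tool_rot: [0.572, 0.82, 0.0, -0.001]
contact_force: [-3.5, 4.7, 2.1]
finger_gap: 0.0185
```

```bash
python3 - <<'E'
from st import *
st();s=optics.camera("scene");t=optics.camera("top")
crop(s,"s17.png",240,230,60,40,12);crop(t,"t17.png",210,140,110,110,6)
E
```

```text
t 13.15 pos [589.5  -9.8  28.8] jaw 20.16 z [-0.002  0.002 -1.   ] F [-3.47  4.66  2.12] T [ 1.11  0.75 -0.11] gap 18.5 q [-0.3   0.36  0.32  1.81 -0.13  1.    0.43]
```

View pics/s17.png

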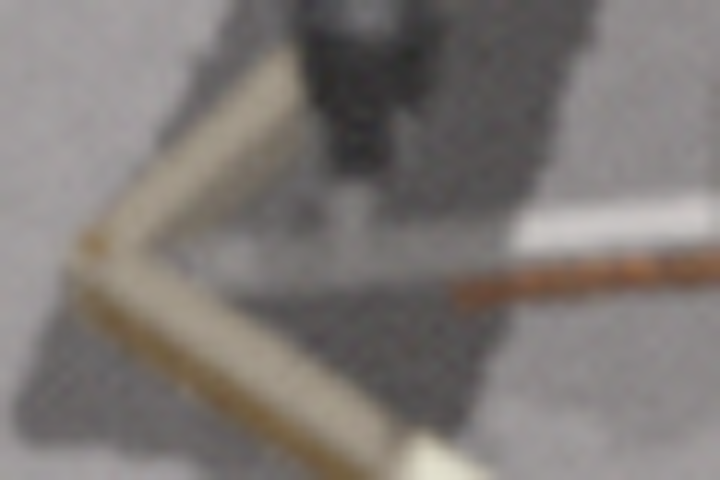

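View pics/t17.png

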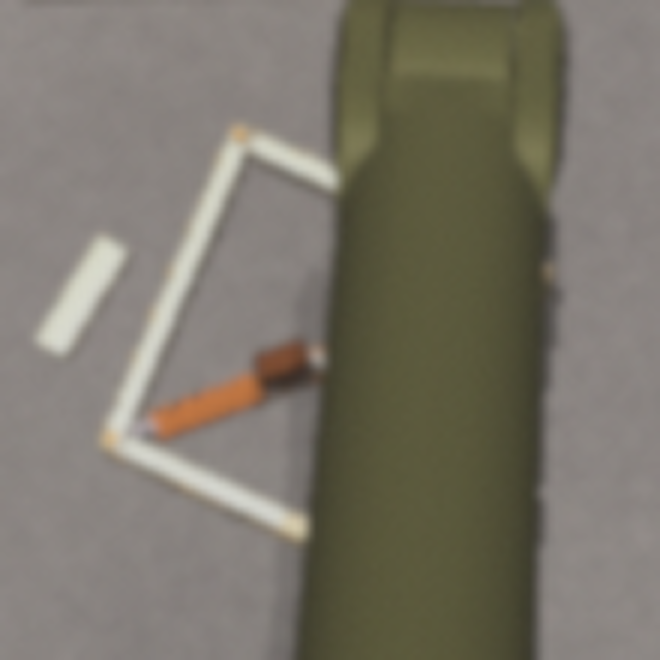

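```bash
python3 - <<'E'
from h import *
s=optics.camera("scene")
g=s["frame"][235:262,245:280].astype(float)
g=np.clip((g-60)*2.2,0,255).astype(np.uint8)
g=cv2.resize(g,None,fx=20,fy=20,interpolation=cv2.INTER_CUBIC)
# scene-view frame coords
B=np.array([.6044,-.0542]);D=np.array([.5244,.1646]);u=(D-B)/np.linalg.norm(D-B)
for d,z,col in((0,.02,(0,0,255)),(0,.008,(0,255,255)),(.00575,.008,(0,255,0)),(.00575,.014,(255,255,0)),(.04575,.056,(255,0,0))):
    p=proj(s,[*(B+u*d),z])[0]; q=((p-[245,235]+.5)*20); cv2.circle(g,tuple(int(v) for v in q),5,col,-1);print(d,z,q)
cv2.imwrite("pics/s18.png",g)
E
```

```text
0 0.02 [129.02734423 308.59348139]
0 0.008 [132.98164858 371.22274609]
0.00575 0.008 [177.59119045 367.60835819]
0.00575 0.014 [175.78711893 336.40840609]
0.04575 0.056 [481.63195538  86.15574235]
```

View pics/s18.png

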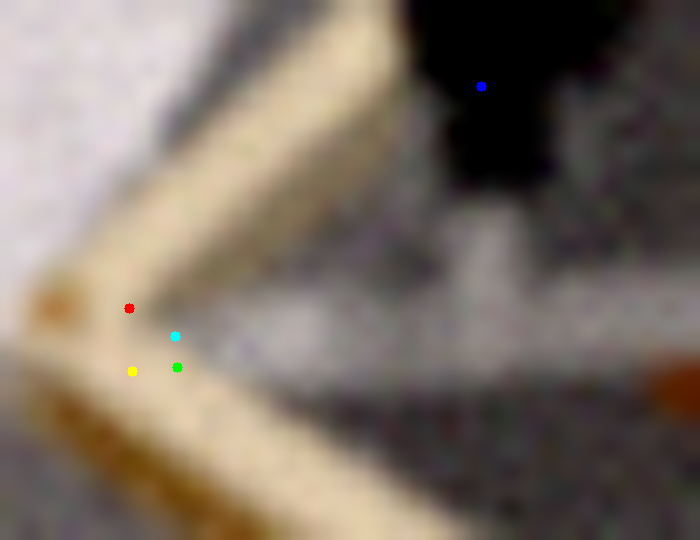

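```bash
cat > ov.py <<'E'
from h import *
# per-view frame corners (z=20 mm)
FR={"top":dict(A=(.4517,.0122),B=(.6082,-.0545),C=(.6840,.0976),D=(.5280,.1640)),"scene":dict(A=(.4468,.0122),B=(.6044,-.0542),C=(.6809,.0974),D=(.5244,.1646))}
def ov(cam,name,heel,slide,x0,y0,w,h,sc):
    c=optics.camera(cam);H=np.array(FR[cam][heel]);S=np.array(FR[cam][slide]);u=(S-H)/np.linalg.norm(S-H);n=np.array([-u[1],u[0]])
    g=c["frame"][y0:y0+h,x0:x0+w].astype(float);g=np.clip((g-40)*1.5,0,255).astype(np.uint8)
    g=cv2.resize(g,None,fx=sc,fy=sc,interpolation=cv2.INTER_CUBIC)
    P=lambda d,e,z:tuple(int(v) for v in (proj(c,[*(H+u*d+n*e),z])[0]-[x0,y0]+.5)*sc)
    L=np.linalg.norm(S-H)
    for b in([(.0757,-.0075,.056),(.1057,-.0075,.056),(.1057,.0075,.056),(.0757,.0075,.056)],[(L-.0507,-.01,.056),(L-.0407,-.01,.056),(L-.0407,.01,.056),(L-.0507,.01,.056)]):
        cv2.polylines(g,[np.array([P(*k) for k in b])],True,(255,0,255),1)
    cv2.circle(g,P(.00575,0,.014),4,(0,255,0),-1);cv2.circle(g,P(L-.00575,0,.014),4,(0,255,0),-1);cv2.circle(g,P(0,0,.02),3,(0,0,255),-1)
    cv2.imwrite("pics/"+name,g)
E
python3 -c "
from ov import *
ov('top','t19.png','D','B',215,185,60,45,12);ov('scene','s19.png','D','B',290,225,65,40,12)"
```

```text
(no output)
```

View pics/t19.png

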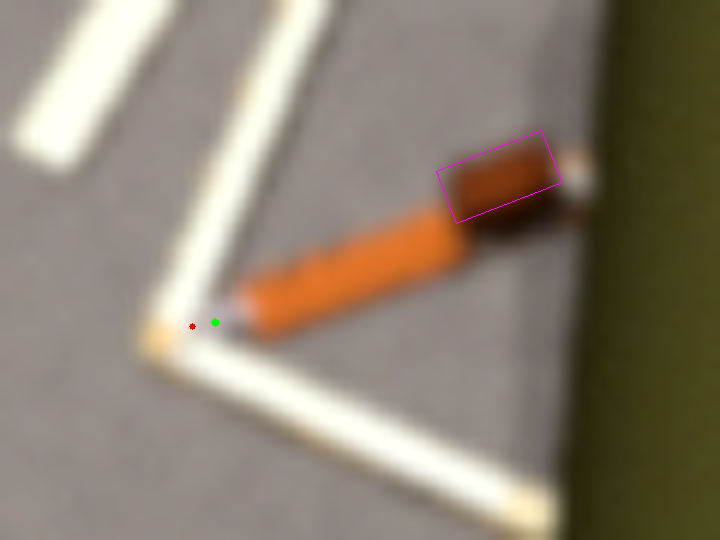

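View pics/s19.png

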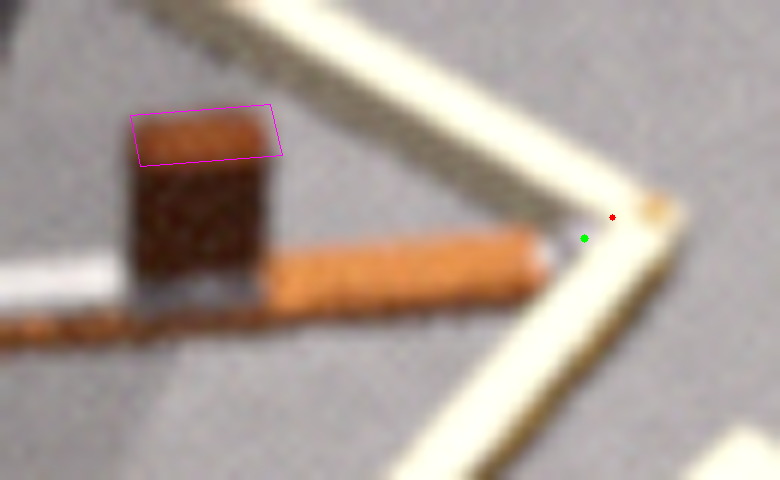

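Rule sits home in B-D: the overlays match within ~1 mm and the force is ~5.8 N. I'll go back to the handle and press the heel once more, as a safeguard before lifting.

play_rows --plan "0.6 0 0 0 0 0 0; 0.6 0 0 0 0 0 0; 0.6 0 0 0 0 0 0; 0.6 -12 32 0 0 0 0; 0.6 -24 65 0 0 0 0; 0.6 -33 90 0 0 0 0; 0.6 -33 90 0 0 0 0; 0.6 -33 90 0 0 0 0; 0 -33 90 0 0 0 0; 0 -33 90 0 0 0 0; 0 -33 90 0 0 0 0; 0 -33 90 0 0 0 0; 0 -33 90 0 0 0 0" --force 40

```text
clock: 14.7
tool_pos: [0.5582, 0.0772, 0.0294]
tool_rot: [0.573, 0.819, -0.0, 0.001]
contact_force: [0.1, -2.6, 0.8]
finger_gap: 0.0129
```

```bash
python3 -c "
from st import *
st()"
```

```text
t 14.7 pos [558.2  77.2  29.4] jaw 20.05 z [ 0.001 -0.001 -1.   ] F [ 0.09 -2.64  0.77] T [-0.67 -0.21 -0.01] gap 12.9 q [-0.43  0.3   0.28  1.87 -0.1   0.98  0.24]
```

Already ~2.5 N on the heel; I'll add a little more.

play_rows --plan "0 -0.3 0.9 0 0 0 0; 0 -0.3 0.9 0 0 0 0; 0 -0.3 0.9 0 0 0 0; 0 -0.3 0.9 0 0 0 0"

```text
clock: 15.1
tool_pos: [0.558, 0.0776, 0.0294]
tool_rot: [0.573, 0.819, -0.0, 0.001]
contact_force: [1.8, -5.0, 0.7]
finger_gap: 0.0132
```

```bash
python3 -c "
from st import *
st()"
```

```text
t 15.1 pos [558.   77.6  29.4] jaw 20.06 z [ 0.001 -0.002 -1.   ] F [ 1.84 -4.95  0.65] T [-1.02 -0.42  0.03] gap 13.2 q [-0.43  0.3   0.28  1.88 -0.1   0.98  0.24]
```

play_rows --plan "0 0.5 -1.5 0 0 0 0; 0 0.5 -1.5 0 0 0 0; 0 0.5 -1.5 5 0 0 0; 0 0.5 -1.5 30 0 0 0; 0 0.5 -1.5 60 0 0 0; 0 0 -4 70 0 0 8.4; 0 -2 -8 70 0 0 16.8; 0 -4 -12 70 0 0 25.2; 0 -6 -16 70 0 0 33.6; 0 -8 -20 70 0 0 42; 0 -10 -23 70 0 0 50.4; 0 -12 -26 70 0 0 58.8; 0 -15 -29 70 0 0 67.2; 0 -18 -32 70 0 0 75.6; 0 -18 -32 70 0 0 84; 0 -18 -32 70 0 0 90; 0 -18 -32 55 0 0 90; 0 -18 -32 40 0 0 90; 0 -18 -32 40 0 0 90; 0 -18 -32 40 0 0 90"

```text
clock: 17.1
tool_pos: [0.5384, 0.0483, 0.0689]
tool_rot: [-0.175, 0.985, 0.0, -0.001]
contact_force: [-0.2, 0.2, -2.8]
finger_gap: 0.0129
```

```bash
python3 - <<'E'
from st import *
st();s=optics.camera("scene");t=optics.camera("top")
crop(s,"s20.png",235,180,120,110,6);crop(t,"t20.png",210,140,110,110,6)
E
```

```text
t 17.1 pos [538.4  48.3  68.9] jaw 110.16 z [-0.002  0.001 -1.   ] F [-0.21  0.24 -2.76] T [-0.    0.05 -0.01] gap 12.9 q [-0.28  0.21  0.15  1.89 -0.04  1.05  1.82]
```

View pics/s20.png

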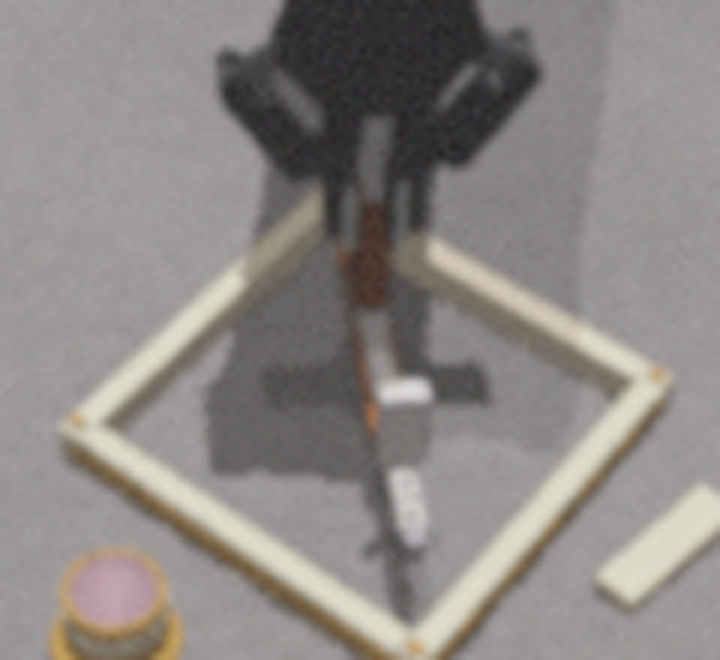

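View pics/t20.png

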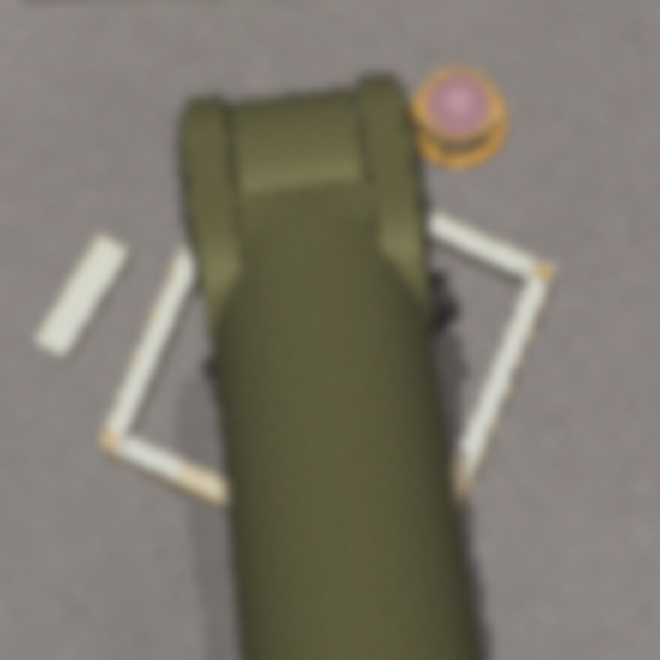

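```bash
python3 - <<'E'
from h import *
s=optics.camera("scene")
S=lambda p:(235+(p[0]+.5)/6-.5,180+(p[1]+.5)/6-.5)
print("nose",onz(s,[S((414,537))],.052),"plate top",onz(s,[S((408,391))],.096),"pred",.5369+.0965*.939-.0023,.0477+.0965*.344)
E
```

```text
nose [[0.66002379 0.09255931 0.052     ]] plate top [[0.62465238 0.08124202 0.096     ]] pred 0.6252135000000001 0.080896
```

play_rows --plan "0 1.4 -2.9 -10 0 0 0; 0 1.4 -2.9 -25 0 0 0; 0 1.4 -2.9 -36 0 0 0; 0 1.4 -2.9 -39 0 0 0; 0 1.4 -2.9 -40 0 0 0; 0 1.4 -2.9 -40 0 0 0"

```text
clock: 17.85
tool_pos: [0.5408, 0.0445, 0.0295]
tool_rot: [-0.175, 0.985, 0.0, 0.0]
contact_force: [-0.2, -1.2, -0.1]
finger_gap: 0.0133
```

```bash
python3 -c "
from st import *
st();s=optics.camera('scene');crop(s,'s21.png',235,180,120,110,6)"
```

```text
t 17.85 pos [540.8  44.5  29.5] jaw 110.12 z [ 0.  0. -1.] F [-0.19 -1.25 -0.12] T [-0.01  0.16  0.04] gap 13.3 q [-0.27  0.26  0.15  1.92 -0.05  0.97  1.83]
```

View pics/s21.png

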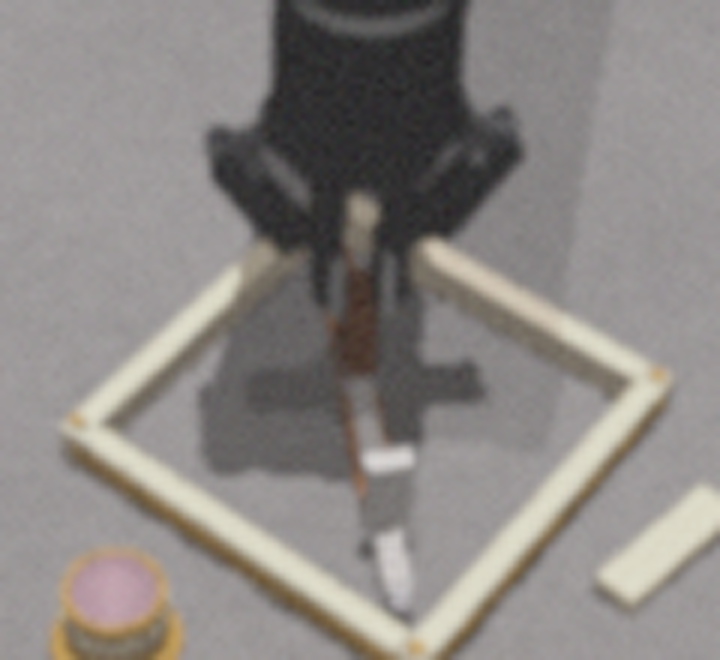

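play_rows --plan "0 -1.4 0.1 0 0 0 0; 0 -2.8 0.2 0 0 0 0; 0 -2.8 0.2 0 0 0 0; 0 -2.8 0.2 0 0 0 0"

```text
clock: 18.3
tool_pos: [0.5383, 0.0451, 0.0295]
tool_rot: [-0.175, 0.985, 0.0, 0.001]
contact_force: [1.0, 0.7, -1.6]
finger_gap: 0.0135
```

play_rows --plan "0 -0.9 -0.3 0 0 0 0; 0 -0.9 -0.3 0 0 0 0; 0 -0.9 -0.3 0 0 0 0"

```text
clock: 18.6
tool_pos: [0.5377, 0.045, 0.0296]
tool_rot: [-0.175, 0.985, 0.0, 0.001]
contact_force: [3.1, 2.1, -1.5]
finger_gap: 0.0132
```

play_rows --plan "0 -0.9 -0.3 0 0 0 0; 0 -0.9 -0.3 0 0 0 0; 0 -0.9 -0.3 0 0 0 0"

```text
clock: 18.9
tool_pos: [0.5375, 0.0448, 0.0299]
tool_rot: [-0.175, 0.985, 0.0, 0.002]
contact_force: [4.7, 1.4, -0.7]
finger_gap: 0.0131
```

```bash
python3 -c "
from st import *
st()"
```

```text
t 18.9 pos [537.5  44.8  29.9] jaw 110.13 z [ 0.003  0.001 -1.   ] F [ 4.73  1.38 -0.68] T [ 0.6  -0.98 -0.07] gap 13.1 q [-0.27  0.25  0.15  1.93 -0.05  0.96  1.83]
```

play_rows --plan "0.6 0 0 0 0 0 0; 0.6 0 0 0 0 0 0; 0.6 0 0 0 0 0 0; 0.6 0 0 0 0 0 0; 0.6 30 11 0 0 0 0; 0.6 60 22 0 0 0 0; 0.6 91.5 33.5 0 0 0 0; 0.6 91.5 33.5 0 0 0 0; 0.6 91.5 33.5 0 0 0 0"

```text
clock: 19.8
tool_pos: [0.6271, 0.0776, 0.0285]
tool_rot: [-0.175, 0.985, -0.0, -0.001]
contact_force: [-0.7, -0.4, -0.8]
finger_gap: 0.0514
```

```bash
python3 -c "
from st import *
from ov import ov
st();ov('scene','s22.png','A','C',235,195,120,100,6)"
```

```text
t 19.8 pos [627.1  77.6  28.5] jaw 110.14 z [-0.002 -0.001 -1.   ] F [-0.73 -0.45 -0.84] T [0.03 0.09 0.02] gap 51.4 q [-0.28  0.43  0.14  1.69 -0.07  1.03  1.81]
```

View pics/s22.png

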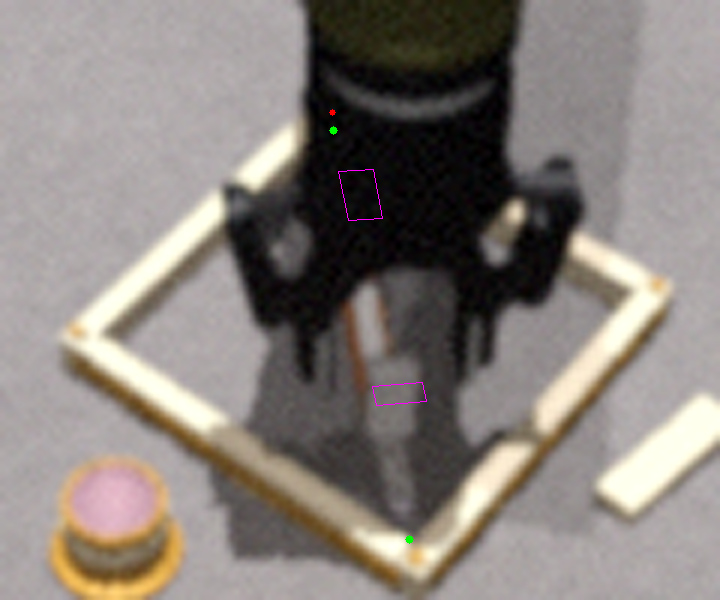

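play_rows --plan "0 0 0 0 0 0 0; 0 0 0 0 0 0 0; 0 0 0 0 0 0 0; 0 0 0 0 0 0 0; 0 0 0 0 0 0 0; 0 3 1.1 0 0 0 0; 0 6 2.2 0 0 0 0; 0 9 3.3 0 0 0 0; 0 9 3.3 0 0 0 0; 0 9 3.3 0 0 0 0" --force 25

```text
clock: 20.85
tool_pos: [0.6373, 0.0812, 0.0295]
tool_rot: [-0.175, 0.985, 0.0, 0.001]
contact_force: [0.1, -0.1, 2.3]
finger_gap: 0.0185
```

play_rows --plan "0 0.9 0.3 0 0 0 0; 0 1.9 0.7 0 0 0 0; 0 1.9 0.7 0 0 0 0; 0 1.9 0.7 0 0 0 0"

```text
clock: 21.25
tool_pos: [0.6386, 0.0817, 0.0294]
tool_rot: [-0.175, 0.985, 0.0, 0.0]
contact_force: [-0.5, -0.2, 3.1]
finger_gap: 0.0185
```

play_rows --plan "0 0.95 0.35 0 0 0 0; 0 0.95 0.35 0 0 0 0; 0 0.95 0.35 0 0 0 0"

```text
clock: 21.55
tool_pos: [0.6396, 0.082, 0.0293]
tool_rot: [-0.175, 0.985, 0.0, 0.0]
contact_force: [-0.1, -0.6, 3.5]
finger_gap: 0.0186
```

play_rows --plan "0 0.95 0.35 0 0 0 0; 0 0.95 0.35 0 0 0 0; 0 0.95 0.35 0 0 0 0"

```text
clock: 21.85
tool_pos: [0.6405, 0.0824, 0.0293]
tool_rot: [-0.175, 0.985, 0.0, 0.0]
contact_force: [-0.2, 0.3, 2.2]
finger_gap: 0.0189
```

play_rows --plan "0 0.95 0.35 0 0 0 0; 0 0.95 0.35 0 0 0 0; 0 0.95 0.35 0 0 0 0"

```text
clock: 22.15
tool_pos: [0.6414, 0.0827, 0.0293]
tool_rot: [-0.175, 0.985, 0.0, 0.0]
contact_force: [-0.3, -0.2, 2.4]
finger_gap: 0.0184
```

```bash
python3 -c "
from st import *
st()"
```

```text
t 22.15 pos [641.4  82.7  29.3] jaw 110.12 z [ 0.  0. -1.] F [-0.28 -0.24  2.42] T [-0.13  0.01 -0.01] gap 18.4 q [-0.28  0.45  0.14  1.66 -0.07  1.04  1.8 ]
```

play_rows --plan "0 0.95 0.35 0 0 0 0; 0 0.95 0.35 0 0 0 0; 0 0.95 0.35 0 0 0 0"

```text
clock: 22.45
tool_pos: [0.642, 0.083, 0.0292]
tool_rot: [-0.175, 0.985, 0.0, -0.0]
contact_force: [-0.7, -0.0, 4.0]
finger_gap: 0.0189
```

play_rows --plan "0 0.95 0.35 0 0 0 0; 0 0.95 0.35 0 0 0 0; 0 0.95 0.35 0 0 0 0"

```text
clock: 22.75
tool_pos: [0.6424, 0.0831, 0.0291]
tool_rot: [-0.175, 0.985, 0.0, -0.001]
contact_force: [-5.2, -1.3, 5.2]
finger_gap: 0.0191
```

```bash
python3 -c "
from st import *
from ov import ov
st();ov('scene','s23.png','A','C',270,245,70,50,11)
t=optics.camera('top');crop(t,'t23.png',210,140,110,110,6)"
```

```text
t 22.75 pos [642.4  83.1  29.1] jaw 110.11 z [-0.002 -0.    -1.   ] F [-5.17 -1.26  5.23] T [-0.34  0.9  -0.01] gap 19.1 q [-0.28  0.45  0.14  1.65 -0.07  1.04  1.8 ]
```

View pics/s23.png

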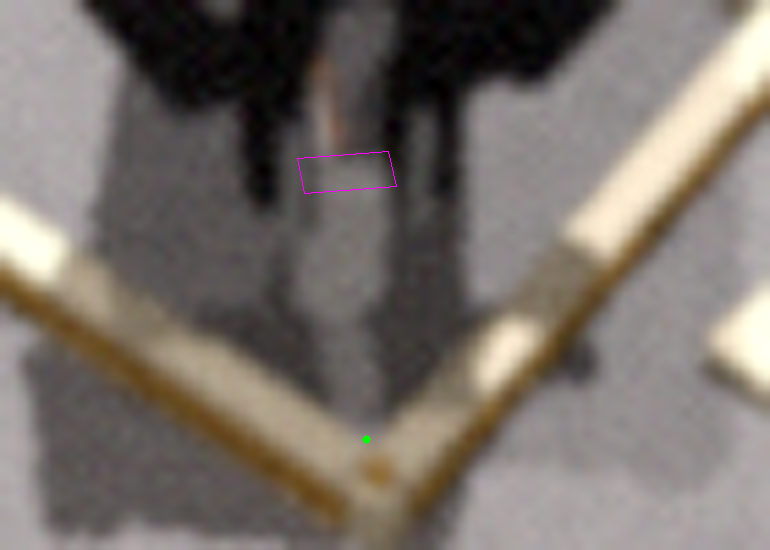

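play_rows --plan "0 0 0 0 0 0 0; 0 0 0 0 0 0 0; 0 0 0 0 0 0 0"

```text
clock: 23.15
tool_pos: [0.6423, 0.0832, 0.029]
tool_rot: [-0.175, 0.985, 0.0, -0.001]
contact_force: [-3.3, -2.0, 4.8]
finger_gap: 0.0184
```

play_rows --plan "0.6 0 0 0 0 0 0; 0.6 0 0 0 0 0 0; 0.6 0 0 0 0 0 0; 0.6 0 0 0 0 0 0; 0.6 0 0 20 0 0 0; 0.6 0 0 60 0 0 0; 0.6 0 0 100 0 0 0; 0.6 -40 50 140 0 0 0; 0.6 -80 100 140 0 0 0; 0.6 -120 150 140 0 0 0; 0.6 -160 200 140 0 0 0; 0.6 -180 240 140 0 0 0; 0.6 -200 280 140 0 0 0; 0.6 -200 320 140 0 0 0; 0.6 -200 350 140 0 0 0; 0.6 -200 350 140 0 0 0; 0.6 -200 350 140 0 0 0"

```text
clock: 24.85
tool_pos: [0.4408, 0.4375, 0.1688]
tool_rot: [-0.178, 0.984, 0.001, -0.0]
contact_force: [0.2, -0.6, -0.1]
finger_gap: 0.0511
```

```bash
python3 -c "
from st import *
from ov import ov
st();ov('scene','s24.png','A','C',235,195,120,100,6);ov('top','t24.png','A','C',220,150,90,90,6)"
```

```text
t 24.85 pos [440.8 437.5 168.8] jaw 110.48 z [-0.001  0.002 -1.   ] F [ 0.16 -0.56 -0.05] T [-0.05 -0.01  0.04] gap 51.1 q [-0.75  0.28 -0.09  1.58  0.02  1.28  1.09]
```

View pics/s24.png

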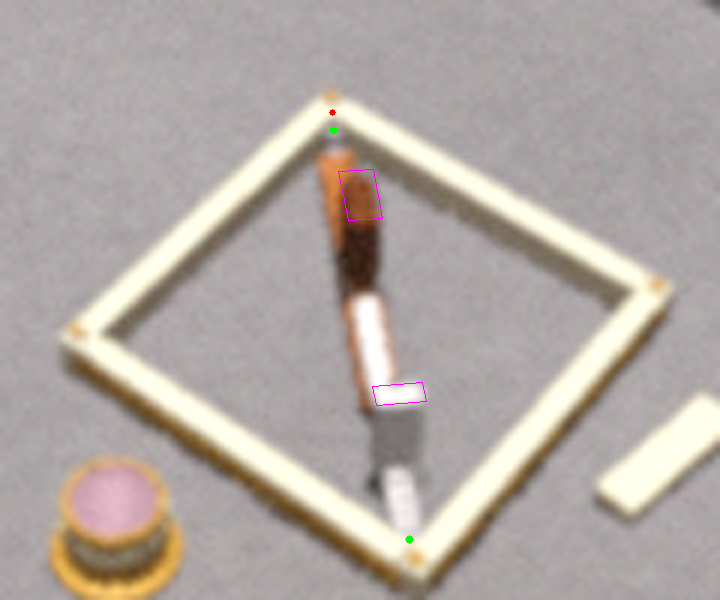

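View pics/t24.png

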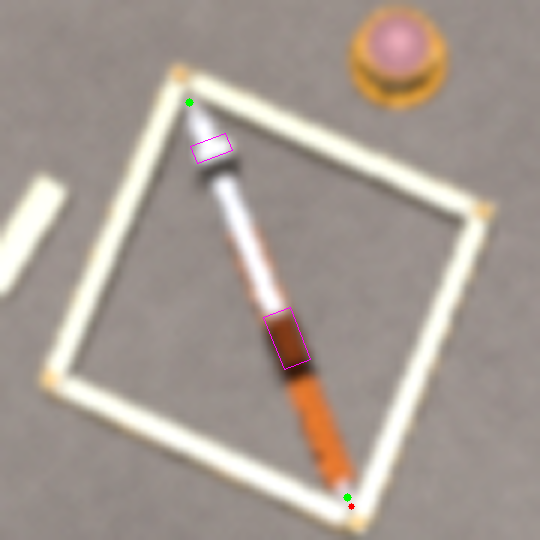

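```bash
python3 - <<'E'
from ov import *
for cam,roi in(("top",(255,195,30,35)),("scene",(285,218,20,18))):
    c=optics.camera(cam);x0,y0,w,h=roi
    hs=cv2.cvtColor(c["frame"],cv2.COLOR_BGR2HSV)[y0:y0+h,x0:x0+w]
    A=np.array(FR[cam]["A"]);C=np.array(FR[cam]["C"]);u=(C-A)/np.linalg.norm(C-A);n=np.array([-u[1],u[0]]);L=np.linalg.norm(C-A)
    # brown handle top: mid value
    m=((hs[...,1]>110)&(hs[...,2]>70)&(hs[...,2]<140)&((hs[...,0]<20)))
    ys,xs=np.nonzero(m);P=onz(c,np.c_[xs+x0,ys+y0],.056)[:,:2]-A
    print(cam,len(xs),"handle along",np.percentile(P@u,[2,50,98]).round(4),"lat",np.median(P@n).round(4),"expected .0757 .0908 .1057")
    v=c["frame"]; 
    d=np.arange(0,.03,.001)
    px=proj(c,np.array([[*(A+u*k),.012] for k in d])); print("heel prof",[int(x) for x in cv2.remap(v,px[:,0].astype(np.float32).reshape(1,-1),px[:,1].astype(np.float32).reshape(1,-1),cv2.INTER_LINEAR)[0,:,0]])
    # plate
    d=np.arange(L-.07,L-.025,.002);px=proj(c,np.array([[*(A+u*k),.056] for k in d]));print("plate",[(round((L-k)*1000),int(x)) for k,x in zip(d,cv2.remap(v,px[:,0].astype(np.float32).reshape(1,-1),px[:,1].astype(np.float32).reshape(1,-1),cv2.INTER_LINEAR)[0,:,0])])
E
```

```text
top 26 handle along [0.0699 0.0881 0.0995] lat 0.0004 expected .0757 .0908 .1057
heel prof [183, 184, 185, 185, 185, 184, 182, 181, 179, 176, 174, 170, 162, 153, 145, 135, 122, 110, 98, 91, 84, 79, 75, 75, 74, 73, 72, 72, 72, 72]
plate [(70, 209), (68, 204), (66, 198), (64, 170), (62, 142), (60, 113), (58, 98), (56, 98), (54, 123), (52, 156), (50, 184), (48, 207), (46, 211), (44, 212), (42, 210), (40, 210), (38, 211), (36, 210), (34, 210), (32, 207), (30, 203), (28, 192), (26, 182)]
scene 33 handle along [0.0853 0.0976 0.1125] lat -0.0031 expected .0757 .0908 .1057
heel prof [145, 146, 148, 151, 151, 151, 151, 150, 144, 138, 133, 127, 131, 134, 138, 141, 142, 144, 145, 147, 138, 129, 121, 112, 107, 103, 98, 94, 93, 93]
plate [(70, 149), (68, 148), (66, 149), (64, 148), (62, 148), (60, 152), (58, 154), (56, 152), (54, 152), (52, 159), (50, 178), (48, 194), (46, 206), (44, 206), (42, 194), (40, 174), (38, 148), (36, 127), (34, 116), (32, 117), (30, 119), (28, 119), (26, 118)]
```

```bash
python3 -c "
from ov import *
ov('scene','s25.png','A','C',275,205,30,45,13);ov('top','t25.png','A','C',255,195,35,45,13)
a=cv2.imread('pics/s25.png');b=cv2.imread('pics/t25.png');cv2.imwrite('pics/st25.png',np.hstack([a,b])[:590,:790])"
```

```text
(no output)
```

View pics/st25.png

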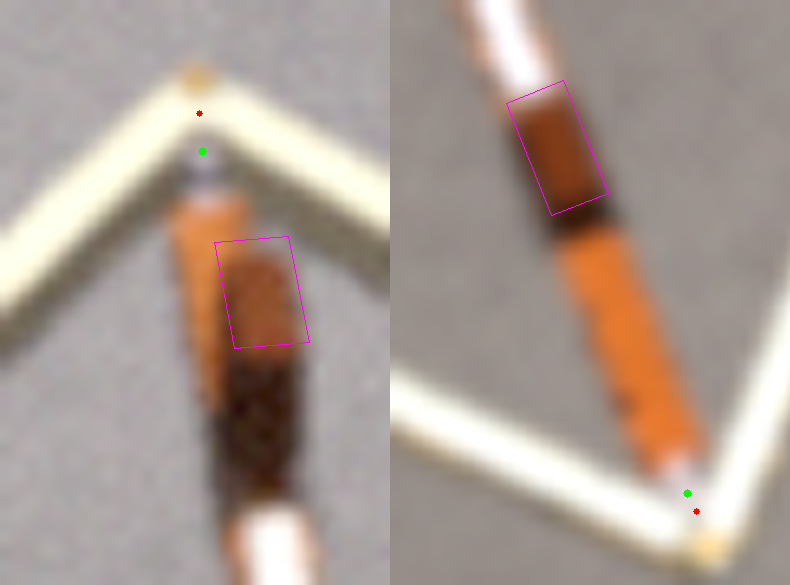

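Both noses look seated, but the scene view hints the heel may be 1-2 mm off home. There is ample time, so I'll re-press the heel at the handle and then re-draw the slide.

play_rows --plan "0.6 97 -392 0 0 0 0; 0.6 97 -392 0 0 0 0; 0.6 97 -392 0 0 0 0; 0.6 97 -392 0 0 0 0; 0.6 97 -392 0 0 0 0; 0.6 97 -392 0 0 0 0; 0.6 97 -392 0 0 0 0; 0.6 97 -392 0 0 0 0; 0.6 97 -392 0 0 0 0; 0.6 97 -392 -30 0 0 0; 0.6 97 -392 -60 0 0 0; 0.6 97 -392 -60 0 0 0; 0.6 97 -392 -60 0 0 0"

```text
clock: 26.45
tool_pos: [0.54, 0.0411, 0.1096]
tool_rot: [-0.174, 0.985, 0.0, -0.0]
contact_force: [0.6, -0.2, 0.7]
finger_gap: 0.0512
```

```bash
python3 -c "
from st import *
st()"
```

```text
t 26.45 pos [540.   41.1 109.6] jaw 110.07 z [-0.001 -0.    -1.   ] F [ 0.58 -0.19  0.72] T [0.02 0.04 0.02] gap 51.2 q [-0.3   0.16  0.2   1.85 -0.04  1.13  1.83]
```

play_rows --plan "0.6 -1.5 4.1 -30 0 0 0; 0.6 -1.5 4.1 -60 0 0 0; 0.6 -1.5 4.1 -80 0 0 0; 0.6 -1.5 4.1 -80 0 0 0; 0.6 -1.5 4.1 -80 0 0 0; 0 -1.5 4.1 -80 0 0 0; 0 -1.5 4.1 -80 0 0 0; 0 -1.5 4.1 -80 0 0 0; 0 -1.5 4.1 -80 0 0 0; 0 -1.5 4.1 -80 0 0 0" --force 30

```text
clock: 27.45
tool_pos: [0.5398, 0.0459, 0.0308]
tool_rot: [-0.175, 0.985, 0.0, 0.001]
contact_force: [-1.2, -0.3, 6.9]
finger_gap: 0.0132
```

```bash
python3 -c "
from st import *
st()"
```

```text
t 27.45 pos [539.8  45.9  30.8] jaw 110.12 z [ 0.002  0.001 -1.   ] F [-1.21 -0.33  6.89] T [ 0.09  0.27 -0.05] gap 13.2 q [-0.3   0.25  0.19  1.92 -0.06  0.97  1.84]
```

play_rows --plan "0 0 0 1 0 0 0; 0 0 0 1 0 0 0; 0 0 0 1 0 0 0"

```text
clock: 27.75
tool_pos: [0.5397, 0.0459, 0.0309]
tool_rot: [-0.175, 0.985, 0.0, 0.001]
contact_force: [2.4, 1.5, 2.4]
finger_gap: 0.0131
```

play_rows --plan "0 -0.9 -0.3 0 0 0 0; 0 -0.9 -0.3 0 0 0 0; 0 -0.9 -0.3 0 0 0 0"

```text
clock: 28.05
tool_pos: [0.5397, 0.0459, 0.0309]
tool_rot: [-0.175, 0.985, 0.0, 0.002]
contact_force: [5.4, 2.1, 0.8]
finger_gap: 0.0134
```

play_rows --plan "0 -0.9 -0.3 0 0 0 0; 0 -0.9 -0.3 0 0 0 0; 0 -0.9 -0.3 0 0 0 0"

```text
clock: 28.35
tool_pos: [0.5395, 0.0459, 0.0311]
tool_rot: [-0.175, 0.985, 0.0, 0.003]
contact_force: [6.6, 2.0, 0.0]
finger_gap: 0.0134
```

play_rows --plan "0 1.3 0.4 0 0 0 0; 0 1.3 0.4 0 0 0 0; 0.6 1.3 0.4 0 0 0 0; 0.6 1.3 0.4 0 0 0 0; 0.6 1.3 0.4 0 0 0 0; 0.6 1.3 0.4 0 0 0 0; 0.6 1.3 0.4 30 0 0 0; 0.6 1.3 0.4 70 0 0 0; 0.6 1.3 0.4 110 0 0 0; 0.6 -20 45 140 0 0 0; 0.6 -40 90 140 0 0 0; 0.6 -60 135 140 0 0 0; 0.6 -80 180 140 0 0 0; 0.6 -100 225 140 0 0 0; 0.6 -100 270 140 0 0 0; 0.6 -100 315 140 0 0 0; 0.6 -100 360 140 0 0 0; 0.6 -100 390 140 0 0 0; 0.6 -100 390 140 0 0 0; 0.6 -100 390 140 0 0 0"

```text
clock: 30.35
tool_pos: [0.4365, 0.4347, 0.1694]
tool_rot: [-0.175, 0.985, -0.001, -0.001]
contact_force: [-0.1, -1.1, -0.8]
finger_gap: 0.051
```

```bash
python3 -c "
from st import *
from ov import *
st()
ov('scene','s26.png','A','C',235,195,120,100,6);ov('top','t26.png','A','C',220,150,90,90,6)
a=cv2.imread('pics/scene0.png');c=optics.camera('scene')['frame'];t=optics.camera('top')['frame'];b=cv2.imread('pics/top0.png')
print(np.abs(a[220:350].astype(int)-c[220:350]).mean())
cv2.imwrite('pics/top26.png',t)"
```

```text
t 30.35 pos [436.5 434.7 169.4] jaw 110.18 z [-0.001 -0.002 -1.   ] F [-0.1  -1.07 -0.76] T [ 0.02 -0.03 -0.04] gap 51.0 q [-0.73  0.27 -0.11  1.59  0.03  1.28  1.07]
4.081488095238095
```

View pics/s26.png

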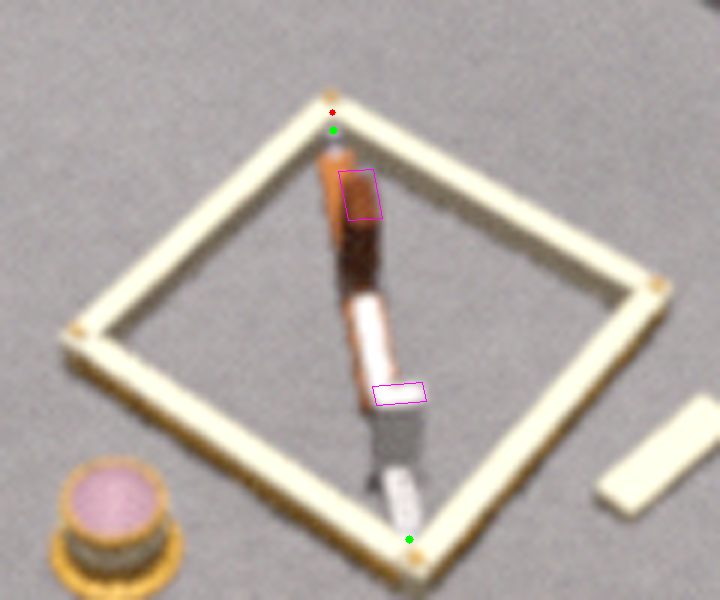

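View pics/t26.png

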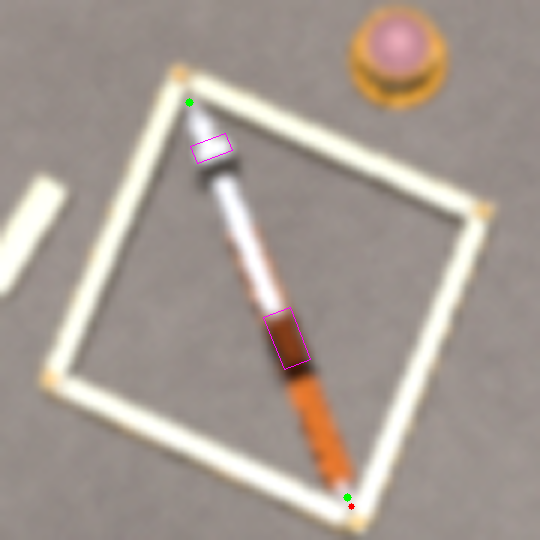

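View pics/top26.png

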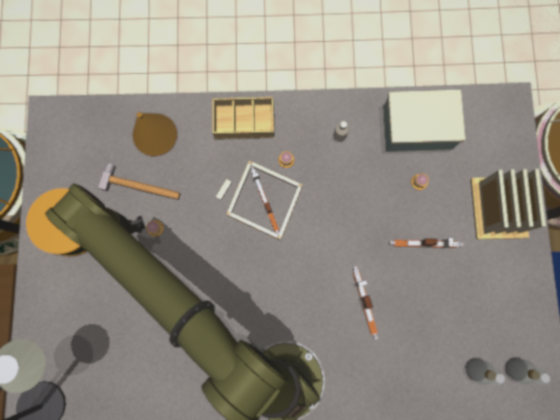

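```bash
python3 -c "
from plant import job
print(job.sign_off())"
```

```text
the job is handed in; nothing more can be done
None
```

The smallest rule now lies in the longer diagonal (near corner to far corner), let go, and the job is handed in at about 30 s. I measured the shorter diagonal first, as asked.

| Diagonal | Camera length | Force at the slide end | Heel force when re-pressed |
|---|---|---|---|
| Shorter (left to right, as the robot sees it) | about 233 mm | about 5.8 N | about 5.3 N |
| Longer (near to far) | about 248 mm | about 5.3 N | up to 6.9 N, without the rule moving visibly |

- **Result:** the frame is out by about 15 mm between diagonals. Both lengths are camera measurements; I did not take a separate reading off the rule's slide.
- **Forces:** the largest measured was about 7 N, but I only saw the value at the end of each move. In the longer diagonal the reaction ran along the diagonal at both ends, so both noses bear on both rails.
- **Last pictures:** both views show the rule flat in the long diagonal with the gripper well clear. The cups, offcut, glue and mallet look to be where they were.
- **Disagreements:**
  - The two cameras differ by 3 to 5 mm in places. The scene view puts the handle 2 to 3 mm towards the slide end, while the top view and the heel press say it is home.
  - The fingertips also look 15 to 25 mm higher in the scene view than the reported tool position; both grasps held anyway.

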